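Clear the chips off the microscope stage

TASK

A light shield has cracked over the microscope stage. Pull the sprung probe back by its red knob and slip it into its holding notch so that it stays out of the way by itself, then wipe all four orange chips off the steel plate into the blue catch tray with the green-handled scraper and stand the scraper back on its black mat, leaving the probe held in its notch. The chips are sharp: never touch them with the gripper; and do not knock the microscope or disturb the blue tube rack, the bottle or the cup.

Things in the scene. Friction and masses are not known exactly. Their poses are not given: they have to be found in the camera images.
- stage: fixed stage; origin on the table under the plate; x points from the blue catch tray to the microscope, y to the red knob, z up. Stage coordinates below are in this frame, mm. Steel plate: top z 60, x -105 to 130. Side lips, inner faces at y -92 and 92, top z 70, over its whole length. Near edge x -105 is open: chips drop into the tray. Far edge has no lip
- plate_mid (a point): point on top of the steel plate at stage (0, 0, 60); axes as the stage's. The probe's grey guide block stands beside the plate: stage x -56 to 18, y 101 to 226, top z 60, with yellow and dark rails on it up to z 78
- tray_floor (a point): middle of the inner floor of the blue catch tray, stage (-147.5, 0, 5); axes as the stage's. Inside 85 mm in x by 184 mm in y; its outer wall (x -196 to -190) and end walls reach z 70, 10 mm above the plate
- microscope: fixed to the stage, same origin and axes. White head: x 68 to 188, y -60 to 60, z 210 to 330, overhanging the far part of the plate; camera on it up to z 390. Objective: radius 22 at (112, 0), bottom at z 165. Column: radius 16 at (235, -60). Chips may reach to x 70: to get the scraper behind them the tool must lean 30 to 45 degrees, gripper body towards the tray
- probe (a joint): sprung brass probe: 12 mm rod along stage y at x -15, z 72 to 84, over the plate. 0 = sprung forward, tip at y 29; grows (m) as it is pulled along stage +y, to the end stop at 0.080. The spring pulls it back to 0 with 3 N there, 6.5 N at the stop. Held in the notch it rests at 0.070, tip at y 99
- probe_knob (a joint): sideways position of the knob (m): 0 in the slot, 0.014 fully in the holding notch, moving along stage -x; it can move sideways only when the probe is pulled to more than 0.070. In the notch the spring then holds it against the notch's face. Free but for 0.4 N friction
- knob_top (a point): centre of the top of the red upright round knob, 24 mm diameter, 42 mm tall (its top at z 128, its underside at z 86, 8 mm above the rails). With both joints at 0 it is at stage (-15, 125, 128)
- probe_tip (a point): tip of the probe rod, at stage (-15, 29, 78) when joint probe is 0
- scraper: loose scraper of about 0.25 kg standing on its foot. Origin at the centre of the foot's underside. Aluminium foot 45 (x) x 100 (y) x 22 mm (z), whose upright long face at x = -22.5 does the wiping. Green handle, a bar 24 mm wide in y and 18 mm thick, starts from the top of the foot at (-5, 0, 20) and leans 35 degrees from vertical towards -x, over the wiping face, ending 105 mm along it
- handle_grip (a point): point on the handle's axis 70 mm along it, at scraper (-45, 0, 77) mm; axes as the scraper's (not along the handle)
- mat: fixed black rubber mat on the table, 120 (x) x 170 (y) mm, 4 mm thick, on which the scraper stands at the start; origin at the centre of its underside. It may be on the robot's left or right
- chip0: one of four flat orange sharp chips of a cracked light shield, irregular, about 60 x 40 mm, 8 mm thick, about 20 g, lying loose on the plate; origin at the centre of its underside, x along its length
- chip1: one of four flat orange sharp chips of a cracked light shield, irregular, about 60 x 40 mm, 8 mm thick, about 20 g, lying loose on the plate; origin at the centre of its underside, x along its length
- chip2: one of four flat orange sharp chips of a cracked light shield, irregular, about 60 x 40 mm, 8 mm thick, about 20 g, lying loose on the plate; origin at the centre of its underside, x along its length
- chip3: one of four flat orange sharp chips of a cracked light shield, irregular, about 60 x 40 mm, 8 mm thick, about 20 g, lying loose on the plate; origin at the centre of its underside, x along its length
- rack: bystander: blue tube rack with white tubes, 90 x 120 mm, 72 mm tall, loose; origin at the centre of its underside; on the side opposite to the mat
- bottle: bystander: white bottle 64 mm diameter, 160 mm tall, loose; origin at the centre of its underside
- cup: bystander: white cup, 76 mm diameter, 90 mm tall, loose, empty; origin at the centre of its underside
There are look-alikes about, which are no part of the job. Several things have the shape of the mat; the one meant has the colours described above. Leave any purple look-alike of the chip2 alone.

How it is judged (in metres and radians):
On the way, in this order (a step that is already met when the one before it is completed fails the run):
1. the probe is pulled back and its knob is in the holding notch (value of joint probe above 0.062 m and value of joint probe_knob above 0.008 m), for 0.3 s.
2. all four chips are in the catch tray, the probe still in its notch (all of step 1 and x of chip0 in the frame of tray_floor between -0.045 and 0.045 m and y of chip0 in the frame of tray_floor between -0.095 and 0.095 m and z of each of chip0, chip1, chip2, chip3 in the frame of tray_floor below 0.047 m and x of chip1 in the frame of tray_floor between -0.045 and 0.045 m and y of chip1 in the frame of tray_floor between -0.095 and 0.095 m and x of chip2 in the frame of tray_floor between -0.045 and 0.045 m and y of chip2 in the frame of tray_floor between -0.095 and 0.095 m and x of chip3 in the frame of tray_floor between -0.045 and 0.045 m and y of chip3 in the frame of tray_floor between -0.095 and 0.095 m), for 0.2 s.
At the end, for the whole second after the job is handed in: All chips in the tray (origins within 45 mm in x, 95 mm in y of the tray floor's middle, under 47 mm above it); probe held in its notch (above 0.062, knob above 0.008); scraper upright (0.1 rad) and still on the mat, origin within 40 mm of the mat's centre along each mat axis (all of step 2 and x of scraper in the frame of mat between -0.04 and 0.04 m and y of scraper in the frame of mat between -0.04 and 0.04 m and height (world z) of scraper below 0.009 m and angle between scraper's own z axis and vertical below 0.1 rad and linear speed of scraper below 0.02 m/s); the robot touches nothing.
It fails at once if the gripper touches a sharp chip (contact force between the fingers and chip0 above 0.5 N or contact force between the fingers and chip1 above 0.5 N or contact force between the fingers and chip2 above 0.5 N or contact force between the fingers and chip3 above 0.5 N).
It fails at once if the rack is pushed away or knocked over (distance of rack from where it was at the start of the episode above 0.03 m or angle between rack's own z axis and vertical above 0.4 rad).
It fails at once if the bottle is pushed away or knocked over (distance of bottle from where it was at the start of the episode above 0.03 m or angle between bottle's own z axis and vertical above 0.4 rad).
It fails at once if the cup is pushed away or knocked over (distance of cup from where it was at the start of the episode above 0.03 m or angle between cup's own z axis and vertical above 0.4 rad).
It fails at once if the microscope is knocked (contact force between microscope and anything else above 10 N).
It also fails if it takes over 72 s, if anything falls off the work surface, if the arm or the gripper's body presses on something with over 40 N, if the wrist force passes 120 N, or if a joint passes its speed limit or range.

ROBOT

A 6-joint arm with a two-finger parallel gripper is mounted at the origin on the work surface. World frame = base frame: x ahead of the robot, y to its left, z up, the work surface at z = 0. Lengths are in mm, angles in rad, forces in N, time in s.
With the tool pointing down it reaches from about 300 to 775 mm from the base axis. Payload 14.6 kg.
Tool frame: the origin (TCP) lies at the very end of the fingers, on their centre line; the grasp point (between the pads) lies 19 mm behind it; z points along the fingers, y is the line along which they close (so a half turn about z gives the same grasp; the last joint's range is limited). The gripper opens to 94 mm and grips with 3 to 60 N. Pads are 16 mm wide; open, the fingers measure 119 mm over their backs; the gripper's body (75 mm by 177 mm) begins 78 mm behind the grasp point.
Start: joints at [1.213, 0.3, 1.521, -0, 1.321, -0.067], TCP at [157.693, 526.899, 205.446] pointing down, gripper open.
Joint ranges: [-3.03, 3.03], [-0.79, 2.21], [0.23, 2.52], [-1.04, 4.18], [0, 3.07], [-2.55, 2.55]. Speed limits (rad/s): [2.22, 2.22, 2.57, 3.14, 3.14, 3.14].

INTERFACE

Orientations are given as [roll, pitch, yaw] about the fixed x, y, z axes, in that order (R = Rz(yaw) Ry(pitch) Rx(roll)).
In Python, from cell import manip gives the robot as it stands. The module is installed in compiled form; this text tells all that it offers.
- The arm moves only by the shell command python3 -m inch 'ROWS' [FORCE]. ROWS is JSON, a list of rows, each an object of numbers: "gripper": the opening, from 0 (shut) to 1 (fully open); "dx", "dy", "dz": the shift along the world's x, y, z in m; "wx", "wy", "wz": the turn, a rotation vector about the world's x, y, z in degrees. A call has exactly 5 rows; each row is the pose to reach, as a shift and turn from the pose commanded when the call began; what a row does not reach only later rows make up. A row lasts 1/12 s, in which the tool goes at most 41.7 mm and 7.16 degrees, less where a joint would pass 70% of its speed; a pose out of reach is approached as far as the arm can. A call with a gripper value outside its range is refused whole. The fingers move at their own pace and stop on an object; FORCE is the grip in N (left out, the last holds). Time passes only in rows, so rows that repeat a pose let the fingers close, or fill a call up. It gives the time, the measured TCP pose, the force, the opening and the grip force at its end, in the units of the state.
- manip.read_state(): the state, without advancing time (a new reading comes with each control period).
- manip.camera(name): name is "side" or "top" or "wrist"; returns the picture (480x640x3 uint8, blue, green, red); there is no depth.
- manip.camera_info(name): a dict with "camera_matrix" (3x3 intrinsics, pixels), "R" (3x3) and "t" (3): a world point X has camera coordinates R X + t; the wrist camera has in their place "tool_from_camera" (4x4, takes a point from camera to tool coordinates, whose origin is the TCP and whose axes are the flange's). Camera axes: x right, y down, z forward; pixel columns grow to the right and rows downward; lengths in mm; the calibration is good to about 2 mm. A picture is of the moment at which its call begins: read the wrist's pose just before it. camera_info takes no time and is no camera call.
- manip.sign_off(): hands the job in; it is judged then, once.
The state is a dict: "clock": time; "joints": joint angles; "qd": joint speeds; "effort": joint torques, N m; "eef_pos": TCP position; "eef_rot": TCP orientation; "wrist_force": force on the tool from outside, world axes, zero at the start; "moment": the same for the moment, N m; "finger_gap": finger opening in mm; "finger_force": force on a finger pad.
Only numpy, scipy, OpenCV 4.12 (cv2) and the standard library are available. Lean on these libraries where they do the work, as an engineer would, in place of code of your own. Each camera call takes 0.05 s, during which the arm holds its last target. There are 200 camera calls.

## Working session

There is one attempt and no reset: what is moved stays moved. The work goes in short steps, Python scripts to look and compute and a shell command to move; the robot and the scene stay as the last step left them, time stands still between calls to the robot, and variables do not carry over. Pictures are saved under pics/ and viewed, at most 10 in all, crops included, and the job is handed in when it is done.

```bash
mkdir -p pics; python3 - <<'E'
from cell import manip
import cv2,numpy as np
np.set_printoptions(precision=3,suppress=True)
s=manip.read_state();print(s)
for n in("top","side","wrist"):
    cv2.imwrite(f"pics/{n}0.png",manip.camera(n)); print(n,manip.camera_info(n))
E
```

```text
{'clock': 0.0, 'joints': array([ 1.213,  0.3  ,  1.522,  0.   ,  1.321, -0.067]), 'qd': array([ 0.   , -0.   ,  0.001, -0.001,  0.003,  0.   ]), 'effort': array([ -0.003, -53.181, -35.273,   0.071,   0.025,  -0.   ]), 'eef_pos': array([157.595, 526.669, 204.885]), 'eef_rot': array([-3.14 , -0.   ,  2.851]), 'wrist_force': array([0.753, 0.117, 0.667]), 'moment': array([ 0.017, -0.009,  0.003]), 'finger_force': 0.0, 'finger_gap': 94.13975418560725}
top {'camera_matrix': array([[537.294,   0.   , 316.717],
       [  0.   , 537.294, 247.973],
       [  0.   ,   0.   ,   1.   ]]), 'R': array([[-0.025, -1.   , -0.014],
       [-0.991,  0.026, -0.129],
       [ 0.129,  0.011, -0.992]]), 't': array([ -81.348,  492.39 , 1613.737])}
side {'camera_matrix': array([[462.279,   0.   , 321.577],
       [  0.   , 462.279, 241.988],
       [  0.   ,   0.   ,   1.   ]]), 'R': array([[ 0.987, -0.163,  0.001],
       [-0.117, -0.712, -0.692],
       [ 0.113,  0.683, -0.722]]), 't': array([-482.611,   47.379, 1198.966])}
wrist {'camera_matrix': array([[366.575,   0.   , 316.537],
       [  0.   , 366.575, 236.846],
       [  0.   ,   0.   ,   1.   ]]), 'tool_from_camera': array([[  -0.   ,   -0.967,   -0.254,   73.47 ],
       [   1.   ,   -0.   ,    0.001,   -0.462],
       [  -0.001,   -0.254,    0.967, -178.496],
       [   0.   ,    0.   ,    0.   ,    1.   ]])}
```

View pics/top0.png

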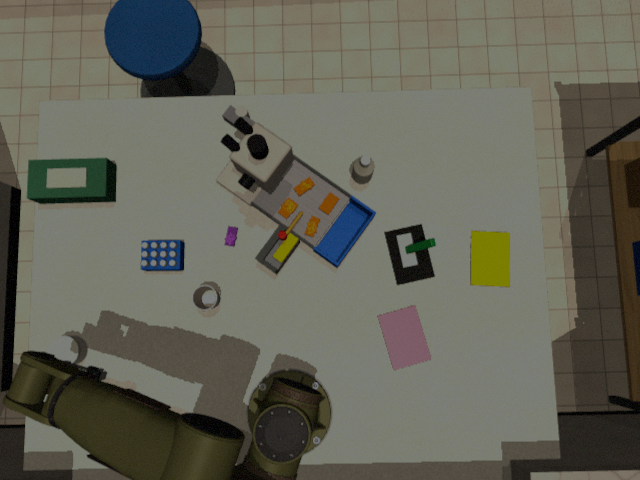

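View pics/side0.png

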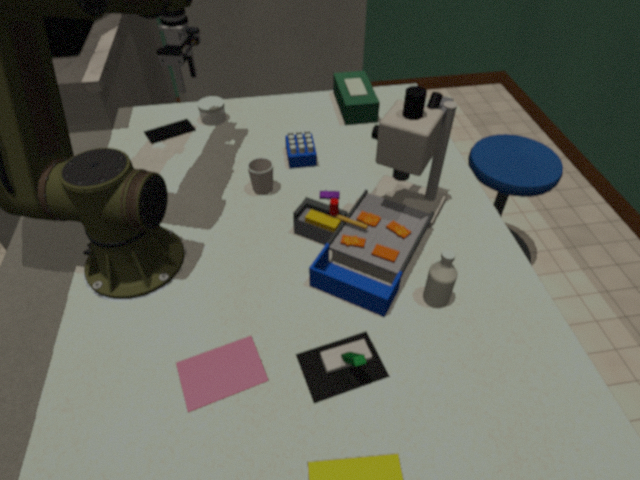

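```bash
cat > h.py <<'E'
import cv2,numpy as np
from cell import manip
from scipy.spatial.transform import Rotation as Ro
np.set_printoptions(precision=2,suppress=True)
def cam(name,st=None):
    i=manip.camera_info(name);K=i["camera_matrix"]
    if "R" in i: return K,np.array(i["R"]),np.array(i["t"])
    T=np.eye(4);T[:3,:3]=Ro.from_euler("xyz",st["eef_rot"]).as_matrix();T[:3,3]=st["eef_pos"]
    M=np.linalg.inv(T@i["tool_from_camera"]);return K,M[:3,:3],M[:3,3]
def ray(c,p,z):
    K,R,t=c;p=np.atleast_2d(np.array(p,float))
    d=np.c_[p,np.ones(len(p))]@np.linalg.inv(K).T@R; C=-R.T@t
    return C+d*((z-C[2])/d[:,2])[:,None]
def proj(c,X):
    K,R,t=c;q=(np.atleast_2d(X)@R.T+t)@K.T;return q[:,:2]/q[:,2:]
def blobs(im,lo,hi,amin=30):
    h=cv2.cvtColor(im,cv2.COLOR_BGR2HSV);m=cv2.inRange(h,np.array(lo),np.array(hi))
    cs,_=cv2.findContours(m,cv2.RETR_EXTERNAL,cv2.CHAIN_APPROX_NONE)
    return sorted([c[:,0,:] for c in cs if cv2.contourArea(c)>amin],key=lambda c:-cv2.contourArea(c))
def rect(pts): # centre, size, angle of min rect of world pts
    r=cv2.minAreaRect(pts[:,:2].astype(np.float32));return r,cv2.boxPoints(r)
E
python3 - <<'E'
from h import *
im=cv2.imread("pics/top0.png");c=cam("top");print("C",-c[1].T@c[2])
def show(n,lo,hi,z,k=4,a=15):
    for b in blobs(im,lo,hi,a)[:k]:
        r,bx=rect(ray(c,b,z));print(n,b.mean(0),np.array(r[0]),np.array(r[1]),round(r[2],1),bx.ravel())
show("blue",(105,150,80),(125,255,255),70,3)
show("red",(0,150,80),(4,255,255),128,3);show("red2",(174,150,80),(180,255,255),128,3)
show("orange",(6,150,100),(20,255,255),68,6)
show("yel",(24,150,100),(34,255,255),78,3)
show("green",(55,120,40),(80,255,255),80,3)
show("black",(0,0,0),(180,255,45),4,6,300)
show("purple",(130,80,60),(165,255,255),8,2)
x=im[90:300,200:470];cv2.imwrite("pics/crop0.png",cv2.resize(x,None,fx=2.85,fy=2.85,interpolation=cv2.INTER_CUBIC))
E
```

```text
C [ 278.09 -111.84 1662.34]
blue [149.78  29.99] [1179.06  398.37] [251.99 235.66] 88.1 [1057.07  276.39 1292.6   268.49 1301.05  520.34 1065.52  528.24]
blue [349.92 225.83] [ 535.83 -178.43] [ 90.13 198.49] 52.7 [ 429.6  -154.05  587.39 -274.46  642.07 -202.81  484.28  -82.39]
blue [159.56 253.04] [476.43 374.42] [114.51  84.5 ] 88.5 [432.71 318.28 517.18 316.09 520.14 430.56 435.68 432.75]
red [281.45 234.5 ] [519.55   5.92] [20.27 20.57] 89.0 [509.1   -4.04 529.66  -4.39 530.    15.88 509.44  16.23]
orange [328.5  202.92] [ 622.02 -133.46] [35.37 58.68] 54.3 [ 587.87 -130.71  635.52 -164.95  656.16 -136.22  608.52 -101.98]
orange [287.26 207.7 ] [610.6   -7.77] [39.26 56.09] 49.5 [576.53  -4.49 619.18 -40.91 644.68 -11.05 602.02  25.37]
orange [304.04 185.89] [676.56 -59.64] [31.62 60.16] 31.5 [647.35 -42.27 678.82 -93.55 705.77 -77.   674.3  -25.73]
orange [311.84 226.06] [552.66 -81.1 ] [32.54 60.44] 73.5 [ 519.06  -88.13  577.02 -105.28  586.25  -74.08  528.29  -56.93]
yel [489.9  258.45] [ 440.06 -604.8 ] [112.3  160.09] 86.0 [ 356.27 -655.18  515.96 -666.44  523.85 -554.42  
[... 539 characters left out ...]
45.75] [855.81 224.11] 66.5 [-309.18   98.12 -103.69    8.68  237.84  793.38   32.35  882.82]
black [  7.08 279.48] [404.66 862.38] [653.47  64.  ] 3.0 [ 76.7  877.45  80.01 813.54 732.61 847.32 729.3  911.23]
black [174.88  69.53] [1085.88  362.26] [253.66 306.75] 26.0 [ 904.64  444.51 1039.13  168.81 1267.11  280.02 1132.62  555.72]
black [284.91 402.37] [30.51  8.75] [231.05 186.77] 88.7 [ -65.53 -104.57  121.19 -108.91  126.56  122.07  -60.16  126.41]
black [281.08 434.12] [-60.69  26.7 ] [155.31 158.31] 88.7 [-141.55  -49.17   16.72  -52.69   20.18  102.58 -138.1   106.1 ]
purple [230.76 235.94] [538.55 172.39] [32.81 59.27] 75.9 [505.8  163.73 563.27 149.24 571.29 181.05 513.82 195.54]
```

View pics/crop0.png

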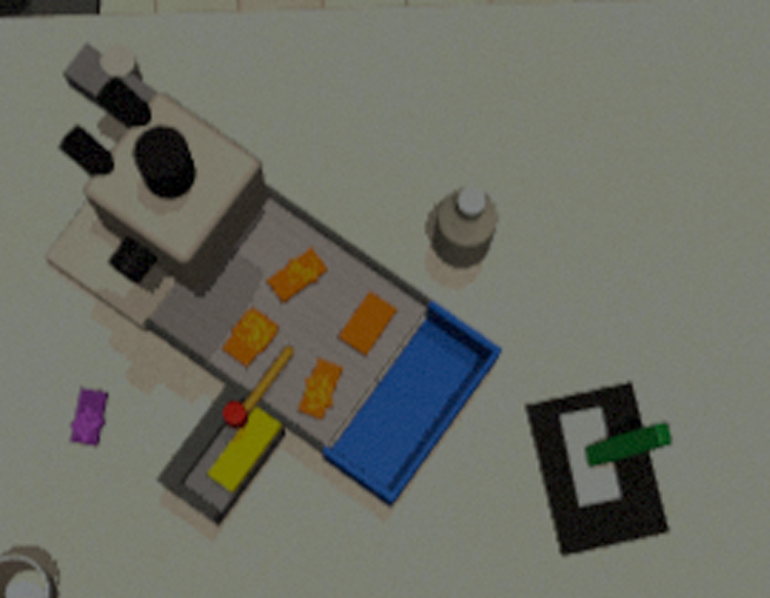

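Candidates: the red knob is at top px (281,234). The orange chips are at (328,203), (287,208), (304,186) and (312,226), with a purple decoy at (231,236). The black mat with the green-handled scraper is at (410,254); the yellow mat (490,259) and pink mat (404,337) are decoys. The crop confirms all of these. From the tray, the stage has yaw 52.65° and origin (627,-59), and the knob check agrees to 1 mm.

I'm moving above the knob now.

```bash

R1='[{"dx":0.018,"dy":-0.026,"wz":-5.5,"gripper":1},{"dx":0.036,"dy":-0.052,"wz":-11,"gripper":1},{"dx":0.054,"dy":-0.078,"wz":-16.5,"gripper":1},{"dx":0.072,"dy":-0.104,"wz":-22,"gripper":1},{"dx":0.09,"dy":-0.13,"wz":-27.7,"gripper":1}]'
unset R1
python3 -m inch '[{"dx":0.018,"dy":-0.026,"wz":-5.5,"gripper":1},{"dx":0.036,"dy":-0.052,"wz":-11,"gripper":1},{"dx":0.054,"dy":-0.078,"wz":-16.5,"gripper":1},{"dx":0.072,"dy":-0.104,"wz":-22,"gripper":1},{"dx":0.09,"dy":-0.13,"wz":-27.7,"gripper":1}]' 30
python3 -m inch '[{"dx":0.018,"dy":-0.026,"wz":-5.5,"gripper":1},{"dx":0.036,"dy":-0.052,"wz":-11,"gripper":1},{"dx":0.054,"dy":-0.078,"wz":-16.5,"gripper":1},{"dx":0.072,"dy":-0.104,"wz":-22,"gripper":1},{"dx":0.09,"dy":-0.13,"wz":-27.7,"gripper":1}]'
python3 -m inch '[{"dx":0.018,"dy":-0.026,"wz":-5.5,"gripper":1},{"dx":0.036,"dy":-0.052,"wz":-11,"gripper":1},{"dx":0.054,"dy":-0.078,"wz":-16.5,"gripper":1},{"dx":0.072,"dy":-0.104,"wz":-22,"gripper":1},{"dx":0.09,"dy":-0.13,"wz":-27.7,"gripper":1}]'
python3 -m inch '[{"dx":0.018,"dy":-0.026,"wz":-5.5,"gripper":1},{"dx":0.036,"dy":-0.052,"wz":-11,"gripper":1},{"dx":0.054,"dy":-0.078,"wz":-16.5,"gripper":1},{"dx":0.072,"dy":-0.104,"wz":-22,"gripper":1},{"dx":0.091,"dy":-0.131,"wz":-27.6,"gripper":1}]'
python3 - <<'E'
from h import *
s=manip.read_state();print(s["joints"],s["eef_pos"],np.degrees(s["eef_rot"]))
im=manip.camera("wrist");cv2.imwrite("pics/w1.png",im);c=cam("wrist",s)
for lo,hi in(((0,150,60),(4,255,255)),((174,150,60),(180,255,255))):
  for b in blobs(im,lo,hi,100):
    (u,v),r=cv2.minEnclosingCircle(b);print("red",u,v,r,ray(c,[u,v],128))
o=np.array([627.1,-58.8]);a=np.radians(52.65);M=np.array([[np.cos(a),np.sin(a)],[-np.sin(a),np.cos(a)]])
for b in blobs(im,(6,150,80),(20,255,255),200):
    p=ray(c,b,68)[:,:2]-o; q=p@M.T;print("or",q.min(0),q.max(0))
E
```

```text
[ 1.21  0.3   1.52  0.    1.32 -0.07] [157.62 526.73 205.03] [-179.95   -0.    163.34]validation failed for argument at $[0]...
validation failed for argument at $[0]...
validation failed for argument at $[0]...
validation failed for argument at $[0]...
```

View pics/w1.png

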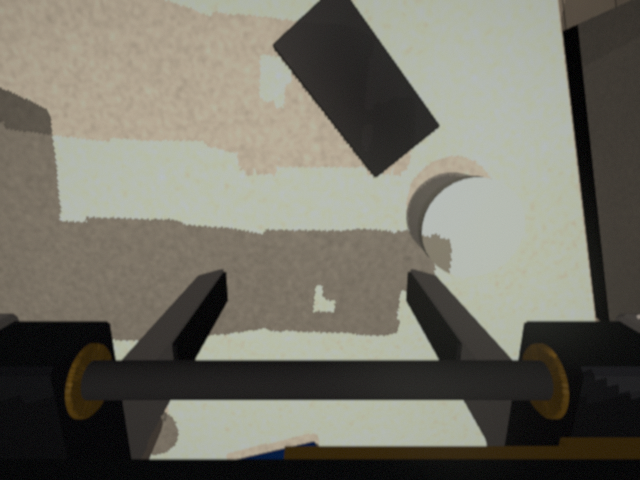

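The call was refused, and the picture shows only the start place with a white object at (470,220). I'll try rows that carry every key.

```bash

python3 -m inch '[{"dx":0.018,"dy":-0.026,"dz":0,"wx":0,"wy":0,"wz":-5.5,"gripper":1},{"dx":0.036,"dy":-0.052,"dz":0,"wx":0,"wy":0,"wz":-11,"gripper":1},{"dx":0.054,"dy":-0.078,"dz":0,"wx":0,"wy":0,"wz":-16.5,"gripper":1},{"dx":0.072,"dy":-0.104,"dz":0,"wx":0,"wy":0,"wz":-22,"gripper":1},{"dx":0.09,"dy":-0.13,"dz":0,"wx":0,"wy":0,"wz":-27.7,"gripper":1}]' 30
```

```text
clock: 0.62
eef_pos: [248.2, 395.5, 205.3]
eef_rot: [-3.141, 0.0, 2.363]
wrist_force: [1.1, 0.2, -0.4]
finger_gap: 94.1
finger_force: 0.0
```

```bash

python3 -m inch '[{"dx":0.018,"dy":-0.026,"dz":0,"wx":0,"wy":0,"wz":-5.5,"gripper":1},{"dx":0.036,"dy":-0.052,"dz":0,"wx":0,"wy":0,"wz":-11,"gripper":1},{"dx":0.054,"dy":-0.078,"dz":0,"wx":0,"wy":0,"wz":-16.5,"gripper":1},{"dx":0.072,"dy":-0.104,"dz":0,"wx":0,"wy":0,"wz":-22,"gripper":1},{"dx":0.09,"dy":-0.13,"dz":0,"wx":0,"wy":0,"wz":-27.7,"gripper":1}]' >/dev/null
python3 -m inch '[{"dx":0.018,"dy":-0.026,"dz":0,"wx":0,"wy":0,"wz":-5.5,"gripper":1},{"dx":0.036,"dy":-0.052,"dz":0,"wx":0,"wy":0,"wz":-11,"gripper":1},{"dx":0.054,"dy":-0.078,"dz":0,"wx":0,"wy":0,"wz":-16.5,"gripper":1},{"dx":0.072,"dy":-0.104,"dz":0,"wx":0,"wy":0,"wz":-22,"gripper":1},{"dx":0.09,"dy":-0.13,"dz":0,"wx":0,"wy":0,"wz":-27.7,"gripper":1}]' >/dev/null
python3 -m inch '[{"dx":0.018,"dy":-0.026,"dz":0,"wx":0,"wy":0,"wz":-5.5,"gripper":1},{"dx":0.036,"dy":-0.052,"dz":0,"wx":0,"wy":0,"wz":-11,"gripper":1},{"dx":0.054,"dy":-0.078,"dz":0,"wx":0,"wy":0,"wz":-16.5,"gripper":1},{"dx":0.076,"dy":-0.111,"dz":0,"wx":0,"wy":0,"wz":-22,"gripper":1},{"dx":0.091,"dy":-0.131,"dz":0,"wx":0,"wy":0,"wz":-27.6,"gripper":1}]'
python3 - <<'E'
from h import *
s=manip.read_state();print(s["joints"],s["eef_pos"],np.degrees(s["eef_rot"]))
im=manip.camera("wrist");cv2.imwrite("pics/w2.png",im);c=cam("wrist",s)
for lo,hi in(((0,150,60),(4,255,255)),((174,150,60),(180,255,255))):
  for b in blobs(im,lo,hi,100):
    (u,v),r=cv2.minEnclosingCircle(b);print("red",u,v,r,ray(c,[u,v],128))
o=np.array([627.1,-58.8]);a=np.radians(52.65);M=np.array([[np.cos(a),np.sin(a)],[-np.sin(a),np.cos(a)]])
for b in blobs(im,(6,150,80),(20,255,255),200):
    p=ray(c,b,68)[:,:2]-o; q=p@M.T;print("or",q.min(0),q.max(0))
E
```

```text
clock: 1.87
eef_pos: [519.7, 3.2, 205.3]
eef_rot: [3.141, 0.0, 0.913]
wrist_force: [0.4, 0.7, -0.2]
finger_gap: 93.8
finger_force: 0.0
[-0.06  0.23  1.61 -0.    1.3   0.59] [519.75   3.23 205.27] [179.99   0.02  52.31]
red 319.0 237.90789794921875 19.32646942138672 [[524.76   6.39 128.  ]]
or [ 8.99 13.57] [48.   69.68]
or [  4.97 -73.72] [49.23 -8.86]
or [-81.93 -72.99] [-45.01 -11.69]
or [-84.45  13.73] [-43.64  74.21]
or [-45.86  23.97] [-11.7  137.41]
or [-213.8   356.31] [-146.8   377.03]
or [-216.94 -129.55] [-148.65 -108.89]
```

View pics/w2.png

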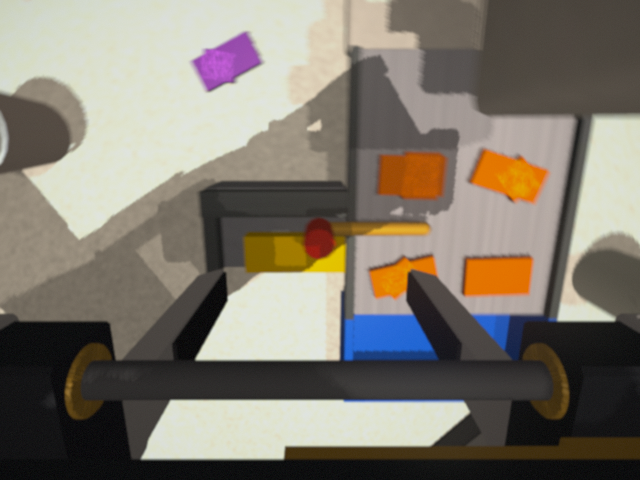

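The wrist view shows the knob at (319,238) with the chips clear of it (chip x extends to +49 only). I'm going down now and closing along stage y.

```bash

python3 -m inch '[{"dx":0.001,"dy":0.002,"dz":-0.025,"wx":0,"wy":0,"wz":0.3,"gripper":1},{"dx":0.001,"dy":0.002,"dz":-0.055,"wx":0,"wy":0,"wz":0.3,"gripper":1},{"dx":0.001,"dy":0.002,"dz":-0.085,"wx":0,"wy":0,"wz":0.3,"gripper":1},{"dx":0.001,"dy":0.002,"dz":-0.105,"wx":0,"wy":0,"wz":0.3,"gripper":1},{"dx":0.001,"dy":0.002,"dz":-0.112,"wx":0,"wy":0,"wz":0.3,"gripper":1}]' 40
python3 -m inch '[{"dx":0,"dy":0,"dz":0,"wx":0,"wy":0,"wz":0,"gripper":0},{"dx":0,"dy":0,"dz":0,"wx":0,"wy":0,"wz":0,"gripper":0},{"dx":0,"dy":0,"dz":0,"wx":0,"wy":0,"wz":0,"gripper":0},{"dx":0,"dy":0,"dz":0,"wx":0,"wy":0,"wz":0,"gripper":0},{"dx":0,"dy":0,"dz":0,"wx":0,"wy":0,"wz":0,"gripper":0}]' 40
python3 -m inch '[{"dx":0,"dy":0,"dz":0,"wx":0,"wy":0,"wz":0,"gripper":0},{"dx":0,"dy":0,"dz":0,"wx":0,"wy":0,"wz":0,"gripper":0},{"dx":0,"dy":0,"dz":0,"wx":0,"wy":0,"wz":0,"gripper":0},{"dx":0,"dy":0,"dz":0,"wx":0,"wy":0,"wz":0,"gripper":0},{"dx":0,"dy":0,"dz":0,"wx":0,"wy":0,"wz":0,"gripper":0}]'
```

```text
clock: 2.33
eef_pos: [518.1, 8.0, 90.4]
eef_rot: [-3.138, 0.003, 0.924]
wrist_force: [-0.6, 0.4, -0.2]
finger_gap: 93.9
finger_force: 0.0
clock: 2.75
eef_pos: [520.2, 7.9, 94.5]
eef_rot: [3.14, -0.001, 0.924]
wrist_force: [0.1, 0.4, -0.4]
finger_gap: 64.2
finger_force: 0.0
clock: 3.17
eef_pos: [519.7, 7.9, 93.5]
eef_rot: [3.142, 0.0, 0.924]
wrist_force: [-0.6, 0.3, 0.1]
finger_gap: 30.6
finger_force: 0.0
```

```bash

python3 -m inch '[{"dx":0,"dy":0,"dz":0,"wx":0,"wy":0,"wz":0,"gripper":0},{"dx":0,"dy":0,"dz":0,"wx":0,"wy":0,"wz":0,"gripper":0},{"dx":0,"dy":0,"dz":0,"wx":0,"wy":0,"wz":0,"gripper":0},{"dx":0,"dy":0,"dz":0,"wx":0,"wy":0,"wz":0,"gripper":0},{"dx":0,"dy":0,"dz":0,"wx":0,"wy":0,"wz":0,"gripper":0}]'
```

```text
clock: 3.58
eef_pos: [519.8, 7.8, 93.5]
eef_rot: [3.141, -0.0, 0.924]
wrist_force: [2.5, -2.3, -0.4]
finger_gap: 23.5
finger_force: 40.0
```

```bash

python3 -m inch '[{"dx":-0.008,"dy":0.006,"dz":0,"wx":0,"wy":0,"wz":0,"gripper":0},{"dx":-0.0199,"dy":0.0152,"dz":0,"wx":0,"wy":0,"wz":0,"gripper":0},{"dx":-0.0318,"dy":0.0243,"dz":0,"wx":0,"wy":0,"wz":0,"gripper":0},{"dx":-0.0437,"dy":0.0334,"dz":0,"wx":0,"wy":0,"wz":0,"gripper":0},{"dx":-0.0517,"dy":0.0395,"dz":0,"wx":0,"wy":0,"wz":0,"gripper":0}]'
python3 -m inch '[{"dx":-0.004,"dy":0.003,"dz":0,"wx":0,"wy":0,"wz":0,"gripper":0},{"dx":-0.008,"dy":0.006,"dz":0,"wx":0,"wy":0,"wz":0,"gripper":0},{"dx":-0.0087,"dy":0.0066,"dz":0,"wx":0,"wy":0,"wz":0,"gripper":0},{"dx":-0.0087,"dy":0.0066,"dz":0,"wx":0,"wy":0,"wz":0,"gripper":0},{"dx":-0.0087,"dy":0.0066,"dz":0,"wx":0,"wy":0,"wz":0,"gripper":0}]'
```

```text
clock: 4.0
eef_pos: [467.5, 47.7, 93.5]
eef_rot: [3.141, -0.0, 0.924]
wrist_force: [5.2, -5.2, -3.5]
finger_gap: 23.1
finger_force: 40.0
clock: 4.42
eef_pos: [459.5, 53.7, 93.5]
eef_rot: [3.141, 0.0, 0.924]
wrist_force: [4.6, -4.2, -3.2]
finger_gap: 23.2
finger_force: 40.0
```

```bash

python3 -m inch '[{"dx":-0.0018,"dy":-0.0024,"dz":0,"wx":0,"wy":0,"wz":0,"gripper":0},{"dx":-0.0036,"dy":-0.0048,"dz":0,"wx":0,"wy":0,"wz":0,"gripper":0},{"dx":-0.0055,"dy":-0.0072,"dz":0,"wx":0,"wy":0,"wz":0,"gripper":0},{"dx":-0.0073,"dy":-0.0095,"dz":0,"wx":0,"wy":0,"wz":0,"gripper":0},{"dx":-0.0085,"dy":-0.0111,"dz":0,"wx":0,"wy":0,"wz":0,"gripper":0}]'
python3 -m inch '[{"dx":0,"dy":0,"dz":0,"wx":0,"wy":0,"wz":0,"gripper":0},{"dx":0,"dy":0,"dz":0,"wx":0,"wy":0,"wz":0,"gripper":0},{"dx":0.0032,"dy":-0.0024,"dz":0,"wx":0,"wy":0,"wz":0,"gripper":0},{"dx":0.0044,"dy":-0.0033,"dz":0,"wx":0,"wy":0,"wz":0,"gripper":0},{"dx":0.0044,"dy":-0.0033,"dz":0,"wx":0,"wy":0,"wz":0,"gripper":0}]'
```

```text
clock: 4.83
eef_pos: [451.1, 42.5, 93.5]
eef_rot: [3.141, -0.0, 0.924]
wrist_force: [5.8, -4.2, -3.8]
finger_gap: 23.2
finger_force: 40.0
clock: 5.25
eef_pos: [455.8, 39.2, 93.5]
eef_rot: [3.141, -0.0, 0.924]
wrist_force: [4.4, -4.0, -2.0]
finger_gap: 23.5
finger_force: 40.0
```

```bash

python3 -m inch '[{"dx":0,"dy":0,"dz":0,"wx":0,"wy":0,"wz":0,"gripper":0.4},{"dx":0,"dy":0,"dz":0,"wx":0,"wy":0,"wz":0,"gripper":0.6},{"dx":0,"dy":0,"dz":0,"wx":0,"wy":0,"wz":0,"gripper":0.6},{"dx":0,"dy":0,"dz":0,"wx":0,"wy":0,"wz":0,"gripper":0.6},{"dx":0,"dy":0,"dz":0,"wx":0,"wy":0,"wz":0,"gripper":0.6}]'
python3 -m inch '[{"dx":0,"dy":0,"dz":0.02,"wx":0,"wy":0,"wz":0,"gripper":0.6},{"dx":0,"dy":0,"dz":0.05,"wx":0,"wy":0,"wz":0,"gripper":0.6},{"dx":0,"dy":0,"dz":0.08,"wx":0,"wy":0,"wz":0,"gripper":0.6},{"dx":0,"dy":0,"dz":0.11,"wx":0,"wy":0,"wz":0,"gripper":0.6},{"dx":0,"dy":0,"dz":0.14,"wx":0,"wy":0,"wz":0,"gripper":0.6}]'
python3 - <<'E'
from h import *
s=manip.read_state();print(s["joints"],s["eef_pos"])
im=manip.camera("side");c=cam("side");cv2.imwrite("pics/s3.png",im)
o=np.array([627.1,-58.8]);a=np.radians(52.65);M=np.array([[np.cos(a),np.sin(a)],[-np.sin(a),np.cos(a)]])
for b in blobs(im,(0,150,60),(5,255,255),15)+blobs(im,(174,150,60),(180,255,255),15): print(b.mean(0),(ray(c,b.mean(0),110)[:,:2]-o)@M.T)
im0=cv2.imread("pics/side0.png")
for b in blobs(im0,(0,150,60),(5,255,255),15)+blobs(im0,(174,150,60),(180,255,255),15): print(b.mean(0),(ray(c,b.mean(0),110)[:,:2]-o)@M.T)
# mat & foot in the top view
im=cv2.imread("pics/top0.png");c=cam("top");g=cv2.cvtColor(im,cv2.COLOR_BGR2HSV)
roi=np.zeros(im.shape[:2],np.uint8);roi[215:295,375:450]=1
blk=((g[...,2]<60)*roi).astype(np.uint8)
cs,_=cv2.findContours(blk,cv2.RETR_EXTERNAL,cv2.CHAIN_APPROX_NONE);k=max(cs,key=cv2.contourArea)
r,bx=rect(ray(c,cv2.convexHull(k)[:,0],4));print("mat",r)
ins=np.zeros_like(blk);cv2.fillConvexPoly(ins,cv2.convexHull(k),1);ins=cv2.erode(ins,np.ones((3,3)))
w=((g[...,2]>110)&(g[...,1]<60)).astype(np.uint8)*ins
ys,xs=np.nonzero(w);print(len(xs))
r,bx=rect(ray(c,np.c_[xs,ys],26));print("foot",r,bx)
E
```

```text
clock: 5.67
eef_pos: [455.0, 39.7, 93.4]
eef_rot: [-3.141, 0.0, 0.924]
wrist_force: [-0.6, 0.6, -0.4]
finger_gap: 53.5
finger_force: 0.0
clock: 6.08
eef_pos: [454.8, 39.7, 235.0]
eef_rot: [-3.141, -0.0, 0.924]
wrist_force: [0.4, 0.2, 1.3]
finger_gap: 56.6
finger_force: 0.0
[0.01 0.07 1.73 0.   1.35 0.65] [454.78  39.72 234.97]
[333.3  206.06] [[-15.82 122.79]]
mat ((468.94183349609375, -385.7789611816406), (167.5587921142578, 131.29708862304688), 11.12151050567627)
386
foot ((482.21826171875, -393.46710205078125), (96.03899383544922, 92.80482482910156), 9.424819946289062) [[ 427.25 -355.55]
 [ 442.45 -447.11]
 [ 537.19 -431.38]
 [ 521.99 -339.83]]
```

```bash

python3 - <<'E'
from h import *
s=manip.read_state();im=manip.camera("wrist");c=cam("wrist",s)
o=np.array([627.1,-58.8]);a=np.radians(52.65);M=np.array([[np.cos(a),np.sin(a)],[-np.sin(a),np.cos(a)]])
for b in blobs(im,(0,150,60),(4,255,255),100)+blobs(im,(174,150,60),(180,255,255),100): print(b.mean(0),(ray(c,b.mean(0),115)[:,:2]-o)@M.T)
E
python3 -m inch '[{"dx":0,"dy":-0.015,"dz":0,"wx":0,"wy":0,"wz":3,"gripper":0.6},{"dx":0,"dy":-0.045,"dz":0,"wx":0,"wy":0,"wz":7,"gripper":0.6},{"dx":0,"dy":-0.075,"dz":0,"wx":0,"wy":0,"wz":11,"gripper":0.6},{"dx":0,"dy":-0.11,"dz":0,"wx":0,"wy":0,"wz":14,"gripper":0.6},{"dx":0,"dy":-0.145,"dz":0,"wx":0,"wy":0,"wz":17,"gripper":0.6}]' >/dev/null
python3 -m inch '[{"dx":0,"dy":-0.03,"dz":0,"wx":0,"wy":0,"wz":4,"gripper":0.6},{"dx":0,"dy":-0.06,"dz":0,"wx":0,"wy":0,"wz":8,"gripper":0.6},{"dx":0,"dy":-0.09,"dz":0,"wx":0,"wy":0,"wz":12,"gripper":0.6},{"dx":0,"dy":-0.12,"dz":0,"wx":0,"wy":0,"wz":15,"gripper":0.6},{"dx":0,"dy":-0.15,"dz":0,"wx":0,"wy":0,"wz":18,"gripper":0.6}]' >/dev/null
python3 -m inch '[{"dx":0,"dy":-0.03,"dz":0.01,"wx":0,"wy":0,"wz":4,"gripper":0.6},{"dx":0,"dy":-0.06,"dz":0.02,"wx":0,"wy":0,"wz":8,"gripper":0.6},{"dx":0,"dy":-0.09,"dz":0.03,"wx":0,"wy":0,"wz":12,"gripper":0.6},{"dx":0,"dy":-0.12,"dz":0.04,"wx":0,"wy":0,"wz":15,"gripper":0.6},{"dx":0,"dy":-0.135,"dz":0.05,"wx":0,"wy":0,"wz":16.5,"gripper":0.6}]' >/dev/null
python3 -m inch '[{"dx":0,"dy":0,"dz":0,"wx":0,"wy":0,"wz":0,"gripper":0.6},{"dx":0,"dy":0,"dz":0,"wx":0,"wy":0,"wz":0,"gripper":0.6},{"dx":0,"dy":0,"dz":0,"wx":0,"wy":0,"wz":0,"gripper":0.6},{"dx":0,"dy":0,"dz":0,"wx":0,"wy":0,"wz":0,"gripper":0.6},{"dx":0,"dy":0,"dz":0,"wx":0,"wy":0,"wz":0,"gripper":0.6}]'
python3 - <<'E'
from h import *
s=manip.read_state();print(s["joints"],s["eef_pos"],np.degrees(s["eef_rot"]))
im=manip.camera("wrist");cv2.imwrite("pics/w4.png",im);np.savez("w4.npz",p=s["eef_pos"],r=s["eef_rot"])
E
```

```text
[318.64 231.47] [[-26.02 192.54]]
clock: 7.85
eef_pos: [455.4, -389.4, 283.1]
eef_rot: [-3.141, -0.001, 1.824]
wrist_force: [0.2, 0.3, 0.3]
finger_gap: 56.6
finger_force: 0.0
[-0.77  0.37  1.25  0.    1.52 -1.02] [ 455.37 -389.4   283.12] [-179.99   -0.03  104.48]
```

View pics/w4.png

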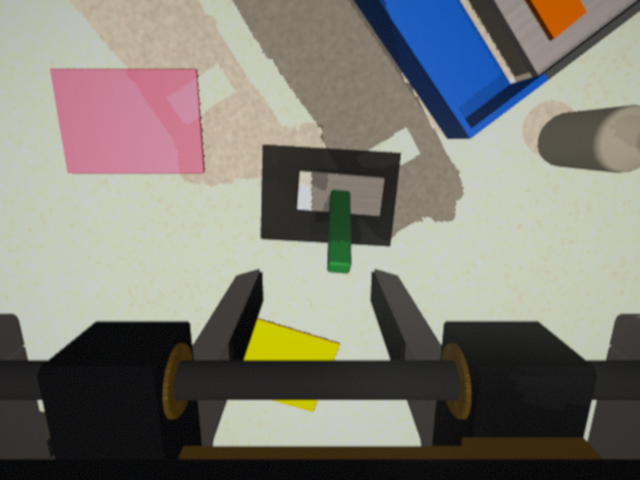

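The picture shows the black mat with corners (264,145), (400,153), (390,245), (262,238). The foot corners are about (298,170), (385,177), (383,216), (297,211), and the green handle runs from (340,195) to (339,268).

```bash

python3 - <<'E'
from h import *
d=np.load("w4.npz");s=dict(eef_pos=d["p"],eef_rot=d["r"]);c=cam("wrist",s);im=cv2.imread("pics/w4.png")
m=ray(c,[[264,145],[400,153],[390,245],[262,238]],4);print("mat",m.mean(0),m)
r,bx=rect(m);print(r)
g=cv2.cvtColor(im,cv2.COLOR_BGR2HSV)
f=ray(c,[[298,170],[385,177],[383,216],[297,211]],26);print("foot",f.mean(0),f,rect(f)[0])
b=blobs(im,(50,100,20),(85,255,255),200)[0];print(cv2.minAreaRect(b),cv2.boxPoints(cv2.minAreaRect(b)).ravel())
for n in("top",):
  pass
# predicted for yaw guesses
for yaw in (99,101,104):
  a=np.radians(yaw);R=np.array([[np.cos(a),-np.sin(a),0],[np.sin(a),np.cos(a),0],[0,0,1]])
  o=np.r_[f.mean(0)[:2],4]
  print(yaw,proj(c,o+np.array([[-5,0,20],[-45,0,77],[-65.2,0,106]])@R.T).ravel())
E
```

```text
mat [ 469.37 -380.05    4.  ] [[ 376.8  -338.9     4.  ]
 [ 539.18 -306.77    4.  ]
 [ 562.19 -421.12    4.  ]
 [ 399.32 -453.4     4.  ]]
((469.4101867675781, -380.0279235839844), (166.04371643066406, 116.68794250488281), 11.2110595703125)
foot [ 480.46 -370.18   26.  ] [[ 424.4  -355.77   26.  ]
 [ 525.58 -338.07   26.  ]
 [ 537.06 -383.44   26.  ]
 [ 434.81 -403.46   26.  ]] ((480.7289123535156, -369.60205078125), (105.25028228759766, 48.80509567260742), 11.079251289367676)
((339.0, 231.5), (81.0, 22.0), 90.0) [328. 191. 350. 191. 350. 272. 328. 272.]
99 [340.26 197.69 339.46 242.33 339.   269.06]
101 [340.4  197.7  340.92 242.44 341.24 269.23]
104 [340.62 197.7  343.1  242.52 344.6  269.34]
```

```bash

python3 -m inch '[{"dx":0.01,"dy":-0.018,"dz":0,"wx":0,"wy":0,"wz":-1,"gripper":0.7},{"dx":0.022,"dy":-0.04,"dz":0,"wx":0,"wy":0,"wz":-2,"gripper":0.7},{"dx":0.034,"dy":-0.062,"dz":-0.01,"wx":0,"wy":0,"wz":-3,"gripper":0.7},{"dx":0.0437,"dy":-0.0818,"dz":-0.02,"wx":0,"wy":0,"wz":-4,"gripper":0.7},{"dx":0.0437,"dy":-0.0818,"dz":-0.03,"wx":0,"wy":0,"wz":-4,"gripper":0.7}]'
python3 -m inch '[{"dx":0,"dy":0,"dz":-0.01,"wx":6.7,"wy":1.25,"wz":0,"gripper":0.7},{"dx":0,"dy":0,"dz":-0.02,"wx":13.6,"wy":2.53,"wz":0,"gripper":0.7},{"dx":0,"dy":0,"dz":-0.03,"wx":20.5,"wy":3.8,"wz":0,"gripper":0.7},{"dx":0,"dy":0,"dz":-0.04,"wx":27.5,"wy":5.1,"wz":0,"gripper":0.7},{"dx":0,"dy":0,"dz":-0.05,"wx":34.4,"wy":6.4,"wz":0,"gripper":0.7}]'
python3 -m inch '[{"dx":0,"dy":0,"dz":0,"wx":0,"wy":0,"wz":0,"gripper":0.7},{"dx":0,"dy":0,"dz":0,"wx":0,"wy":0,"wz":0,"gripper":0.7},{"dx":0,"dy":0,"dz":0,"wx":0,"wy":0,"wz":0,"gripper":0.7},{"dx":0,"dy":0,"dz":0,"wx":0,"wy":0,"wz":0,"gripper":0.7},{"dx":0,"dy":0,"dz":0,"wx":0,"wy":0,"wz":0,"gripper":0.7}]'
cat >st.py <<'E'
from h import *
s=manip.read_state();R=Ro.from_euler("xyz",s["eef_rot"]).as_matrix();z=R[:,2];y=R[:,1]
print(round(s["clock"],2),"j",s["joints"],"p",s["eef_pos"],"lean",np.degrees(np.arccos(-z[2])),"leanaz",np.degrees(np.arctan2(z[1],z[0])),"yaz",np.degrees(np.arctan2(y[1],y[0])),"yz",y[2],"gap",s["finger_gap"],"F",s["wrist_force"])
E
python3 st.py
```

```text
clock: 8.32
eef_pos: [499.5, -474.1, 251.2]
eef_rot: [-3.141, -0.001, 1.751]
wrist_force: [0.1, 0.4, 0.0]
finger_gap: 65.8
finger_force: 0.0
clock: 8.73
eef_pos: [498.8, -471.7, 204.2]
eef_rot: [-3.141, -0.615, 1.754]
wrist_force: [0.6, 0.7, 0.7]
finger_gap: 65.8
finger_force: 0.0
clock: 9.15
eef_pos: [499.5, -471.6, 207.8]
eef_rot: [3.139, -0.604, 1.756]
wrist_force: [0.2, 0.4, -0.5]
finger_gap: 65.9
finger_force: 0.0
9.15 j [-0.91  1.04  0.45  0.32  2.17 -0.98] p [ 499.53 -471.64  207.78] lean 34.59289563277141 leanaz 100.36348958093826 yaz 10.515411074974194 yz 0.0018286778167782014 gap 65.91630945642036 F [ 0.19  0.41 -0.48]
```

```bash

python3 -m inch '[{"dx":0,"dy":0,"dz":-0.015,"wx":0,"wy":0,"wz":0,"gripper":0.7},{"dx":0,"dy":0,"dz":-0.03,"wx":0,"wy":0,"wz":0,"gripper":0.7},{"dx":0,"dy":0,"dz":-0.044,"wx":0,"wy":0,"wz":0,"gripper":0.7},{"dx":-0.002,"dy":0.014,"dz":-0.064,"wx":0,"wy":0,"wz":0,"gripper":0.7},{"dx":-0.004,"dy":0.025,"dz":-0.08,"wx":0,"wy":0,"wz":0,"gripper":0.7}]'
python3 -m inch '[{"dx":-0.002,"dy":0.012,"dz":-0.017,"wx":0,"wy":0,"wz":0,"gripper":0.7},{"dx":-0.005,"dy":0.026,"dz":-0.037,"wx":0,"wy":0,"wz":0,"gripper":0.7},{"dx":-0.008,"dy":0.038,"dz":-0.055,"wx":0,"wy":0,"wz":0,"gripper":0.7},{"dx":-0.009,"dy":0.043,"dz":-0.0624,"wx":0,"wy":0,"wz":0,"gripper":0.7},{"dx":-0.009,"dy":0.043,"dz":-0.0624,"wx":0,"wy":0,"wz":0,"gripper":0.7}]'
python3 - <<'E'
from h import *
s=manip.read_state();print(s["eef_pos"])
im=manip.camera("wrist");cv2.imwrite("pics/w5.png",im)
E
python3 st.py
```

```text
clock: 9.57
eef_pos: [495.0, -446.5, 124.5]
eef_rot: [3.141, -0.607, 1.754]
wrist_force: [1.0, -0.5, -1.3]
finger_gap: 66.0
finger_force: 0.0
clock: 9.98
eef_pos: [485.9, -403.1, 61.7]
eef_rot: [-3.14, -0.61, 1.754]
wrist_force: [0.4, 0.1, 0.6]
finger_gap: 66.0
finger_force: 0.0
[ 485.92 -403.06   61.74]
10.03 j [-0.87  0.95  0.94  0.29  1.78 -1.07] p [ 486.27 -404.19   62.78] lean 34.87780794579609 leanaz 100.51411093219018 yaz 10.499215515398289 yz -0.0001812107581079525 gap 65.68399349236107 F [ 0.75 -1.16  0.63]
```

View pics/w5.png

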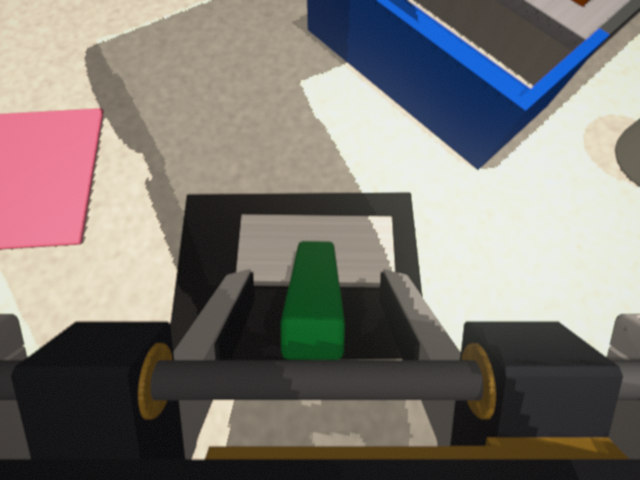

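The handle is between the fingers at (314,310), well aligned with them. I'm gripping now.

```bash

python3 -m inch '[{"dx":0,"dy":0,"dz":0,"wx":0,"wy":0,"wz":0,"gripper":0},{"dx":0,"dy":0,"dz":0,"wx":0,"wy":0,"wz":0,"gripper":0},{"dx":0,"dy":0,"dz":0,"wx":0,"wy":0,"wz":0,"gripper":0},{"dx":0,"dy":0,"dz":0,"wx":0,"wy":0,"wz":0,"gripper":0},{"dx":0,"dy":0,"dz":0,"wx":0,"wy":0,"wz":0,"gripper":0}]' 55
python3 -m inch '[{"dx":0,"dy":0,"dz":0,"wx":0,"wy":0,"wz":0,"gripper":0},{"dx":0,"dy":0,"dz":0,"wx":0,"wy":0,"wz":0,"gripper":0},{"dx":0,"dy":0,"dz":0,"wx":0,"wy":0,"wz":0,"gripper":0},{"dx":0,"dy":0,"dz":0,"wx":0,"wy":0,"wz":0,"gripper":0},{"dx":0,"dy":0,"dz":0,"wx":0,"wy":0,"wz":0,"gripper":0}]'
python3 st.py
```

```text
clock: 10.45
eef_pos: [485.9, -404.5, 61.2]
eef_rot: [-3.141, -0.61, 1.753]
wrist_force: [0.7, -0.1, -1.1]
finger_gap: 35.7
finger_force: 0.0
clock: 10.87
eef_pos: [485.9, -404.3, 61.1]
eef_rot: [-3.14, -0.611, 1.753]
wrist_force: [0.2, -1.0, 0.4]
finger_gap: 23.4
finger_force: 55.0
10.87 j [-0.87  0.96  0.94  0.29  1.78 -1.07] p [ 485.85 -404.28   61.06] lean 34.984303411826616 leanaz 100.54219670844726 yaz 10.454716997441757 yz -0.0010684588966630715 gap 23.408474885527202 F [ 0.23 -1.    0.39]
```

```bash

python3 -m inch '[{"dx":0,"dy":0,"dz":0.01,"wx":0,"wy":0,"wz":0,"gripper":0},{"dx":0,"dy":0,"dz":0.035,"wx":0,"wy":0,"wz":0,"gripper":0},{"dx":0,"dy":0,"dz":0.06,"wx":0,"wy":0,"wz":0,"gripper":0},{"dx":0,"dy":0,"dz":0.085,"wx":0,"wy":0,"wz":0,"gripper":0},{"dx":0,"dy":0,"dz":0.105,"wx":0,"wy":0,"wz":0,"gripper":0}]'
python3 -m inch '[{"dx":0.004,"dy":0.016,"dz":0,"wx":0,"wy":0,"wz":-4,"gripper":0},{"dx":0.009,"dy":0.039,"dz":0,"wx":0,"wy":0,"wz":-9,"gripper":0},{"dx":0.014,"dy":0.062,"dz":0,"wx":0,"wy":0,"wz":-14,"gripper":0},{"dx":0.019,"dy":0.085,"dz":0,"wx":0,"wy":0,"wz":-19,"gripper":0},{"dx":0.025,"dy":0.113,"dz":0,"wx":0,"wy":0,"wz":-24,"gripper":0}]'
python3 -m inch '[{"dx":0.005,"dy":0.023,"dz":0,"wx":0,"wy":0,"wz":-5,"gripper":0},{"dx":0.010,"dy":0.046,"dz":0,"wx":0,"wy":0,"wz":-10,"gripper":0},{"dx":0.015,"dy":0.069,"dz":0,"wx":0,"wy":0,"wz":-15,"gripper":0},{"dx":0.02,"dy":0.092,"dz":0,"wx":0,"wy":0,"wz":-20,"gripper":0},{"dx":0.025,"dy":0.113,"dz":0,"wx":0,"wy":0,"wz":-23.9,"gripper":0}]'
python3 -m inch '[{"dx":0,"dy":0,"dz":0,"wx":0,"wy":0,"wz":0,"gripper":0},{"dx":0,"dy":0,"dz":0,"wx":0,"wy":0,"wz":0,"gripper":0},{"dx":0,"dy":0,"dz":0,"wx":0,"wy":0,"wz":0,"gripper":0},{"dx":0,"dy":0,"dz":0,"wx":0,"wy":0,"wz":0,"gripper":0},{"dx":0,"dy":0,"dz":0,"wx":0,"wy":0,"wz":0,"gripper":0}]'
python3 st.py
python3 - <<'E'
from h import *
s=manip.read_state()
im=manip.camera("wrist");cv2.imwrite("pics/w6.png",im)
# stage check by blue tray top edge not needed; save top too
cv2.imwrite("pics/t6.png",manip.camera("top"));c=cam("wrist",s);print(s["eef_pos"])
o=np.array([627.1,-58.8]);a=np.radians(52.65);M=np.array([[np.cos(a),np.sin(a)],[-np.sin(a),np.cos(a)]])
for b in blobs(im,(6,150,80),(20,255,255),200):
    p=ray(c,b,68)[:,:2]-o; q=p@M.T;print("or",q.min(0),q.max(0))
print((s["eef_pos"][:2]-o)@M.T)
E
```

```text
clock: 11.28
eef_pos: [486.0, -404.3, 168.7]
eef_rot: [-3.141, -0.609, 1.753]
wrist_force: [0.3, -0.4, -1.7]
finger_gap: 23.5
finger_force: 55.0
clock: 11.7
eef_pos: [510.8, -290.7, 166.5]
eef_rot: [-3.14, -0.611, 1.328]
wrist_force: [0.3, -0.2, -1.7]
finger_gap: 23.9
finger_force: 55.0
clock: 12.12
eef_pos: [535.7, -176.9, 166.7]
eef_rot: [-3.14, -0.611, 0.912]
wrist_force: [1.1, -0.1, -1.5]
finger_gap: 23.7
finger_force: 55.0
clock: 12.53
eef_pos: [535.9, -179.0, 165.9]
eef_rot: [-3.14, -0.611, 0.916]
wrist_force: [-0.6, -0.0, -2.3]
finger_gap: 23.3
finger_force: 55.0
12.53 j [-0.67  0.36  1.66  0.66  1.22 -0.28] p [ 535.9  -179.01  165.91] lean 34.98668590869756 leanaz 52.6360886372222 yaz -37.45926445650737 yz -0.0011647256316784649 gap 23.254829067873562 F [-0.58 -0.01 -2.28]
[ 535.9  -179.01  165.91]
or [ 4.53 14.51] [47.64 70.22]
or [  2.12 -72.47] [49.81 -8.9 ]
or [-247.79 -129.66] [-235.56  -41.18]
or [-81.69 -72.68] [-45.12 -13.12]
or [-14.38 100.19] [ -0.38 198.33]
or [-85.82  13.36] [-43.91  75.34]
or [-223.7   -51.23] [-173.59  -42.61]
or [-223.51   41.68] [-173.39   49.76]
or [-247.6   -35.04] [-241.56   -2.77]
or [-247.51   12.34] [-241.46   44.62]
[-150.89   -0.43]
```

View pics/w6.png

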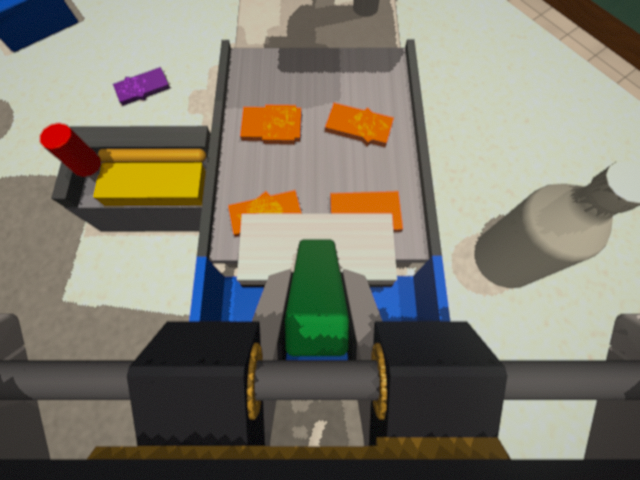

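The view shows the probe lying held in its block. The scraper is square to the plate, with its foot's far top edge at (243..392, 214). Before the stroke I'll check its sideways offset against the lips.

```bash
python3 - <<'E'
from h import *
s=manip.read_state();c=cam("wrist",s);im=cv2.imread("pics/w6.png");print(s["eef_pos"])
o=np.array([627.1,-58.8]);a=np.radians(52.65);M=np.array([[np.cos(a),np.sin(a)],[-np.sin(a),np.cos(a)]])
S=lambda p,z:(ray(c,p,z)[:,:2]-o)@M.T
print("foot",S([[243,214],[392,214]],131))
g=cv2.cvtColor(im,cv2.COLOR_BGR2GRAY).astype(int)
for r in (70,95,170):
    row=g[r];print(r,[(i,row[i]) for i in range(200,236,2)],[(i,row[i]) for i in range(400,436,2)])
print(S([[224,95],[412,95],[215,170],[420,170]],70))
E
```

```text
[ 535.87 -178.8   165.85]
foot [[-94.54  48.26]
 [-94.82 -50.77]]
70 [(200, np.int64(203)), (202, np.int64(204)), (204, np.int64(203)), (206, np.int64(204)), (208, np.int64(197)), (210, np.int64(185)), (212, np.int64(186)), (214, np.int64(191)), (216, np.int64(187)), (218, np.int64(117)), (220, np.int64(75)), (222, np.int64(74)), (224, np.int64(74)), (226, np.int64(49)), (228, np.int64(54)), (230, np.int64(114)), (232, np.int64(132)), (234, np.int64(133))] [(400, np.int64(150)), (402, np.int64(150)), (404, np.int64(146)), (406, np.int64(125)), (408, np.int64(58)), (410, np.int64(64)), (412, np.int64(87)), (414, np.int64(86)), (416, np.int64(87)), (418, np.int64(151)), (420, np.int64(202)), (422, np.int64(204)), (424, np.int64(205)), (426, np.int64(204)), (428, np.int64(203)), (430, np.int64(201)), (432, np.int64(200)), (434, np.int64(202))]
95 [(200, np.int64(187)), (202, np.int64(190)), (204, np.int64(189)), (206, np.int64(189)), (208, np.int64(187)), (210, np.int64(184)), (212, np.int64(184)), (214, np.int64(171)), (216, np.int64(82)), (218, np.int64(75)), (220, np.int64(73)), (222
[... 690 characters left out ...]
 (214, np.int64(74)), (216, np.int64(37)), (218, np.int64(76)), (220, np.int64(142)), (222, np.int64(152)), (224, np.int64(153)), (226, np.int64(156)), (228, np.int64(154)), (230, np.int64(151)), (232, np.int64(150)), (234, np.int64(151))] [(400, np.int64(155)), (402, np.int64(159)), (404, np.int64(157)), (406, np.int64(158)), (408, np.int64(159)), (410, np.int64(157)), (412, np.int64(154)), (414, np.int64(156)), (416, np.int64(140)), (418, np.int64(107)), (420, np.int64(51)), (422, np.int64(69)), (424, np.int64(85)), (426, np.int64(87)), (428, np.int64(85)), (430, np.int64(114)), (432, np.int64(195)), (434, np.int64(207))]
[[ 58.1   88.47]
 [ 57.49 -93.  ]
 [-24.75  89.36]
 [-25.3  -92.41]]
```

```bash

python3 -m inch '[{"dx":0.010,"dy":0.009,"dz":0,"wx":0,"wy":0,"wz":0,"gripper":0},{"dx":0.026,"dy":0.023,"dz":0,"wx":0,"wy":0,"wz":0,"gripper":0},{"dx":0.043,"dy":0.038,"dz":0,"wx":0,"wy":0,"wz":0,"gripper":0},{"dx":0.060,"dy":0.053,"dz":0,"wx":0,"wy":0,"wz":0,"gripper":0},{"dx":0.077,"dy":0.068,"dz":0,"wx":0,"wy":0,"wz":0,"gripper":0}]'
python3 -m inch '[{"dx":0.017,"dy":0.015,"dz":0,"wx":0,"wy":0,"wz":0,"gripper":0},{"dx":0.034,"dy":0.030,"dz":0,"wx":0,"wy":0,"wz":0,"gripper":0},{"dx":0.051,"dy":0.046,"dz":0,"wx":0,"wy":0,"wz":0,"gripper":0},{"dx":0.065,"dy":0.059,"dz":0,"wx":0,"wy":0,"wz":0,"gripper":0},{"dx":0.0725,"dy":0.0656,"dz":0,"wx":0,"wy":0,"wz":0,"gripper":0}]'
python3 -m inch '[{"dx":0,"dy":0,"dz":0,"wx":0,"wy":0,"wz":0,"gripper":0},{"dx":0,"dy":0,"dz":-0.005,"wx":0,"wy":0,"wz":0,"gripper":0},{"dx":0,"dy":0,"dz":-0.01,"wx":0,"wy":0,"wz":0,"gripper":0},{"dx":0,"dy":0,"dz":-0.015,"wx":0,"wy":0,"wz":0,"gripper":0},{"dx":0,"dy":0,"dz":-0.02,"wx":0,"wy":0,"wz":0,"gripper":0}]'
python3 st.py
python3 - <<'E'
from h import *
s=manip.read_state();c=cam("wrist",s)
o=np.array([627.1,-58.8]);a=np.radians(52.65);M=np.array([[np.cos(a),np.sin(a)],[-np.sin(a),np.cos(a)]])
print((s["eef_pos"][:2]-o)@M.T)
im=manip.camera("wrist");cv2.imwrite("pics/w7.png",im)
E
```

```text
clock: 13.05
eef_pos: [614.1, -109.1, 166.0]
eef_rot: [-3.14, -0.611, 0.916]
wrist_force: [-0.7, -1.1, -3.3]
finger_gap: 23.3
finger_force: 55.0
clock: 13.47
eef_pos: [686.6, -42.3, 165.7]
eef_rot: [-3.14, -0.611, 0.918]
wrist_force: [0.2, 0.3, -2.1]
finger_gap: 24.0
finger_force: 55.0
clock: 13.88
eef_pos: [684.9, -45.4, 145.3]
eef_rot: [-3.14, -0.61, 0.915]
wrist_force: [-0.1, -0.0, -2.3]
finger_gap: 24.0
finger_force: 55.0
13.88 j [-0.34  0.54  1.44  0.68  1.06  0.01] p [684.94 -45.36 145.29] lean 34.97738147671466 leanaz 52.621493887282796 yaz -37.50189668947731 yz -0.0015066777186502345 gap 23.956298006978187 F [-0.08 -0.01 -2.27]
[ 45.77 -37.82]
```

View pics/w7.png

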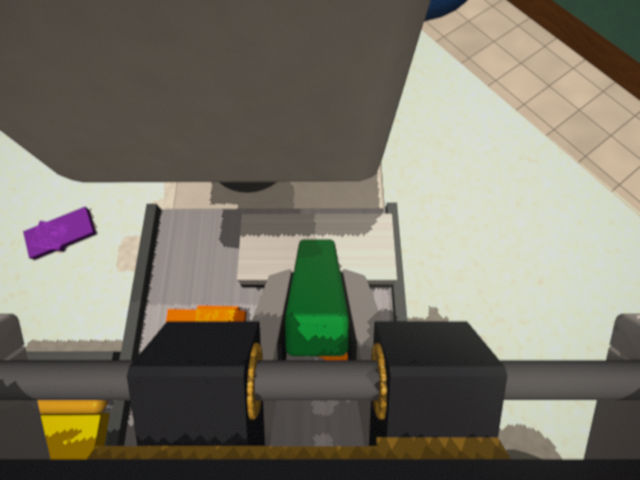

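The foot is inside the right lip (lip edge at x≈388), behind the chips and clear of the microscope head. I'm lowering it now.

```bash

python3 -m inch '[{"dx":0,"dy":0,"dz":-0.007,"wx":0,"wy":0,"wz":0,"gripper":0},{"dx":0,"dy":0,"dz":-0.014,"wx":0,"wy":0,"wz":0,"gripper":0},{"dx":0,"dy":0,"dz":-0.021,"wx":0,"wy":0,"wz":0,"gripper":0},{"dx":0,"dy":0,"dz":-0.0265,"wx":0,"wy":0,"wz":0,"gripper":0},{"dx":0,"dy":0,"dz":-0.0265,"wx":0,"wy":0,"wz":0,"gripper":0}]'
python3 st.py
```

```text
clock: 14.35
eef_pos: [684.8, -44.4, 117.8]
eef_rot: [-3.138, -0.61, 0.915]
wrist_force: [0.5, 0.3, -1.6]
finger_gap: 23.4
finger_force: 55.0
14.35 j [-0.34  0.58  1.46  0.69  1.02 -0.03] p [684.83 -44.45 117.76] lean 34.94466778205595 leanaz 52.811759498116615 yaz -37.43886236959177 yz -0.0030565163833514153 gap 23.394972179122266 F [ 0.52  0.28 -1.61]
```

```bash

python3 -m inch '[{"dx":-0.0045,"dy":-0.006,"dz":0,"wx":0,"wy":0,"wz":0,"gripper":0},{"dx":-0.009,"dy":-0.0119,"dz":0,"wx":0,"wy":0,"wz":0,"gripper":0},{"dx":-0.0135,"dy":-0.0179,"dz":0,"wx":0,"wy":0,"wz":0,"gripper":0},{"dx":-0.018,"dy":-0.0238,"dz":0,"wx":0,"wy":0,"wz":0,"gripper":0},{"dx":-0.0225,"dy":-0.0298,"dz":0,"wx":0,"wy":0,"wz":0,"gripper":0}]'
python3 -m inch '[{"dx":-0.0045,"dy":-0.006,"dz":0,"wx":0,"wy":0,"wz":0,"gripper":0},{"dx":-0.009,"dy":-0.0119,"dz":0,"wx":0,"wy":0,"wz":0,"gripper":0},{"dx":-0.0135,"dy":-0.0179,"dz":0,"wx":0,"wy":0,"wz":0,"gripper":0},{"dx":-0.018,"dy":-0.0238,"dz":0,"wx":0,"wy":0,"wz":0,"gripper":0},{"dx":-0.0225,"dy":-0.0298,"dz":0,"wx":0,"wy":0,"wz":0,"gripper":0}]'
python3 st.py
python3 - <<'E'
from h import *
s=manip.read_state();c=cam("wrist",s)
o=np.array([627.1,-58.8]);a=np.radians(52.65);M=np.array([[np.cos(a),np.sin(a)],[-np.sin(a),np.cos(a)]])
print((s["eef_pos"][:2]-o)@M.T)
im=manip.camera("top");c=cam("top");cv2.imwrite("pics/t8.png",im)
for b in blobs(im,(6,150,80),(20,255,255),20):
    p=ray(c,b,68)[:,:2]-o; q=p@M.T;print("or",q.min(0),q.max(0))
E
```

```text
clock: 14.77
eef_pos: [662.4, -75.3, 119.9]
eef_rot: [-3.141, -0.611, 0.917]
wrist_force: [-0.2, 1.0, -1.4]
finger_gap: 23.9
finger_force: 55.0
clock: 15.18
eef_pos: [640.0, -104.8, 119.6]
eef_rot: [-3.14, -0.611, 0.917]
wrist_force: [0.2, 0.6, -2.6]
finger_gap: 23.9
finger_force: 55.0
15.18 j [-0.46  0.53  1.53  0.7   1.07 -0.15] p [ 639.96 -104.81  119.6 ] lean 34.99473949116621 leanaz 52.62901839291707 yaz -37.447703061373076 yz -0.0009374233922227193 gap 23.92067634764512 F [ 0.18  0.56 -2.64]
[-28.78 -38.13]
or [ 9.94 16.72] [49.19 71.94]
or [-84.04  24.98] [-44.93  75.72]
```

```bash

python3 -m inch '[{"dx":-0.0045,"dy":-0.006,"dz":-0.001,"wx":0,"wy":0,"wz":0,"gripper":0},{"dx":-0.009,"dy":-0.0119,"dz":-0.001,"wx":0,"wy":0,"wz":0,"gripper":0},{"dx":-0.0135,"dy":-0.0179,"dz":-0.001,"wx":0,"wy":0,"wz":0,"gripper":0},{"dx":-0.018,"dy":-0.0238,"dz":-0.001,"wx":0,"wy":0,"wz":0,"gripper":0},{"dx":-0.0225,"dy":-0.0298,"dz":-0.001,"wx":0,"wy":0,"wz":0,"gripper":0}]'
python3 -m inch '[{"dx":-0.0045,"dy":-0.006,"dz":0,"wx":0,"wy":0,"wz":0,"gripper":0},{"dx":-0.009,"dy":-0.0119,"dz":0,"wx":0,"wy":0,"wz":0,"gripper":0},{"dx":-0.0135,"dy":-0.0179,"dz":0,"wx":0,"wy":0,"wz":0,"gripper":0},{"dx":-0.018,"dy":-0.0238,"dz":0,"wx":0,"wy":0,"wz":0,"gripper":0},{"dx":-0.0225,"dy":-0.0298,"dz":0,"wx":0,"wy":0,"wz":0,"gripper":0}]'
python3 -m inch '[{"dx":-0.0045,"dy":-0.006,"dz":0,"wx":0,"wy":0,"wz":0,"gripper":0},{"dx":-0.009,"dy":-0.0119,"dz":0,"wx":0,"wy":0,"wz":0,"gripper":0},{"dx":-0.0135,"dy":-0.0179,"dz":0,"wx":0,"wy":0,"wz":0,"gripper":0},{"dx":-0.018,"dy":-0.0238,"dz":0,"wx":0,"wy":0,"wz":0,"gripper":0},{"dx":-0.0225,"dy":-0.0298,"dz":0,"wx":0,"wy":0,"wz":0,"gripper":0}]'
python3 -m inch '[{"dx":0,"dy":0,"dz":0,"wx":0,"wy":0,"wz":0,"gripper":0},{"dx":0,"dy":0,"dz":0.01,"wx":0,"wy":0,"wz":0,"gripper":0},{"dx":0,"dy":0,"dz":0.025,"wx":0,"wy":0,"wz":0,"gripper":0},{"dx":0,"dy":0,"dz":0.04,"wx":0,"wy":0,"wz":0,"gripper":0},{"dx":0,"dy":0,"dz":0.05,"wx":0,"wy":0,"wz":0,"gripper":0}]'
python3 st.py
cat > chk.py <<'E'
from h import *
import sys
s=manip.read_state()
o=np.array([627.1,-58.8]);a=np.radians(52.65);M=np.array([[np.cos(a),np.sin(a)],[-np.sin(a),np.cos(a)]])
print("tcp",(s["eef_pos"][:2]-o)@M.T)
for n in("top","side"):
  im=manip.camera(n);c=cam(n);cv2.imwrite(f"pics/{n}{sys.argv[1]}.png",im)
  for b in blobs(im,(6,150,60),(20,255,255),12):
    P=ray(c,b,68)[:,:2]; q=(P-o)@M.T; q2=(ray(c,b,13)[:,:2]-o)@M.T;print(n,cv2.contourArea(b),b.mean(0),"@68",q.mean(0),"@13",q2.min(0),q2.max(0))
E
python3 chk.py 9
```

```text
clock: 15.65
eef_pos: [617.4, -134.6, 118.5]
eef_rot: [-3.14, -0.611, 0.917]
wrist_force: [0.8, -0.7, -1.5]
finger_gap: 23.6
finger_force: 55.0
clock: 16.07
eef_pos: [595.0, -164.4, 118.6]
eef_rot: [-3.14, -0.611, 0.917]
wrist_force: [0.6, -0.3, -2.2]
finger_gap: 23.9
finger_force: 55.0
clock: 16.48
eef_pos: [572.4, -194.2, 118.5]
eef_rot: [-3.14, -0.611, 0.917]
wrist_force: [0.1, -0.5, -2.0]
finger_gap: 23.9
finger_force: 55.0
clock: 16.9
eef_pos: [573.6, -193.6, 171.7]
eef_rot: [3.139, -0.611, 0.919]
wrist_force: [0.5, 0.2, -2.0]
finger_gap: 23.4
finger_force: 55.0
16.9 j [-0.65  0.43  1.54  0.65  1.24 -0.24] p [ 573.56 -193.63  171.66] lean 35.00010315120491 leanaz 52.42842752234754 yaz -37.41800109529781 yz 0.001876786290192306 gap 23.394018804142853 F [ 0.54  0.17 -1.96]
tcp [-139.67  -39.24]
top 198.0 [287.15 207.85] @68 [30.14 44.4 ] @13 [19.04  9.18] [60.3  65.96]
top 170.0 [345.61 225.8 ] @68 [-145.15  -14.14] @13 [-164.3   -47.35] [-119.12    4.46]
top 100.0 [311.2  225.99] @68 [-61.56  46.84] @13 [-75.49   7.18] [-37.72  69.88]
top 14.5 [629.22 285.25] @68 [-924.39 -357.58] @13 [-962.85 -395.16] [-931.98 -356.83]
side 205.5 [366.98 282.95] @68 [-172.4   -44.48] @13 [-144.15  -64.29] [-104.83   -0.74]
side 198.0 [471.28  78.97] @68 [908.35  10.  ] @13 [940.65 -57.81] [1114.87  114.69]
side 196.0 [591.8 173.1] @68 [ 508.4  -453.87] @13 [ 506.64 -515.76] [ 691.19 -411.88]
side 135.5 [553.35 132.52] @68 [ 676.65 -320.92] @13 [ 699.11 -365.57] [ 864.25 -277.3 ]
side 134.0 [522.36  98.68] @68 [ 849.68 -188.87] @13 [ 877.63 -228.67] [1053.68 -130.27]
side 88.5 [423.26  81.7 ] @68 [802.77 162.42] @13 [869.19 134.77] [966.8 263.8]
side 66.5 [630.29 212.14] @68 [ 375.88 -563.39] @13 [ 414.52 -606.88] [ 501.46 -559.12]
side 15.0 [310.97 207.5 ] @68 [ -6.82 193.67] @13 [ 39.46 205.75] [ 56.32 246.85]
```

```bash

python3 -m inch '[{"dx":0.003,"dy":0.012,"dz":0,"wx":0,"wy":0,"wz":0,"gripper":0},{"dx":0.009,"dy":0.032,"dz":0,"wx":0,"wy":0,"wz":0,"gripper":0},{"dx":0.015,"dy":0.054,"dz":0,"wx":0,"wy":0,"wz":0,"gripper":0},{"dx":0.021,"dy":0.076,"dz":0,"wx":0,"wy":0,"wz":0,"gripper":0},{"dx":0.027,"dy":0.099,"dz":0,"wx":0,"wy":0,"wz":0,"gripper":0}]'
python3 -m inch '[{"dx":0.006,"dy":0.022,"dz":0,"wx":0,"wy":0,"wz":0,"gripper":0},{"dx":0.012,"dy":0.044,"dz":0,"wx":0,"wy":0,"wz":0,"gripper":0},{"dx":0.018,"dy":0.066,"dz":0,"wx":0,"wy":0,"wz":0,"gripper":0},{"dx":0.023,"dy":0.084,"dz":0,"wx":0,"wy":0,"wz":0,"gripper":0},{"dx":0.026,"dy":0.094,"dz":0,"wx":0,"wy":0,"wz":0,"gripper":0}]'
python3 -m inch '[{"dx":0,"dy":0,"dz":0,"wx":0,"wy":0,"wz":0,"gripper":0},{"dx":0,"dy":0,"dz":0,"wx":0,"wy":0,"wz":0,"gripper":0},{"dx":0,"dy":0,"dz":-0.005,"wx":0,"wy":0,"wz":0,"gripper":0},{"dx":0,"dy":0,"dz":-0.01,"wx":0,"wy":0,"wz":0,"gripper":0},{"dx":0,"dy":0,"dz":-0.015,"wx":0,"wy":0,"wz":0,"gripper":0}]'
python3 st.py
python3 - <<'E'
from h import *
s=manip.read_state()
o=np.array([627.1,-58.8]);a=np.radians(52.65);M=np.array([[np.cos(a),np.sin(a)],[-np.sin(a),np.cos(a)]])
print((s["eef_pos"][:2]-o)@M.T)
E
```

```text
clock: 17.42
eef_pos: [599.8, -92.7, 167.8]
eef_rot: [-3.139, -0.611, 0.916]
wrist_force: [0.8, -0.2, -2.5]
finger_gap: 23.6
finger_force: 55.0
clock: 17.83
eef_pos: [625.6, 2.2, 167.9]
eef_rot: [-3.139, -0.611, 0.917]
wrist_force: [-0.1, 1.0, -2.2]
finger_gap: 23.9
finger_force: 55.0
clock: 18.25
eef_pos: [625.7, -1.5, 152.7]
eef_rot: [-3.14, -0.61, 0.915]
wrist_force: [0.7, 0.6, -1.3]
finger_gap: 23.8
finger_force: 55.0
18.25 j [-0.3   0.4   1.64  0.7   0.99 -0.  ] p [625.7   -1.48 152.75] lean 34.97665361134647 leanaz 52.60259100607816 yaz -37.50836546062258 yz -0.0013548131488354265 gap 23.825506495711373 F [ 0.68  0.6  -1.29]
[44.72 35.89]
```

```bash

python3 -m inch '[{"dx":0,"dy":0,"dz":-0.01,"wx":0,"wy":0,"wz":0,"gripper":0},{"dx":0,"dy":0,"dz":-0.02,"wx":0,"wy":0,"wz":0,"gripper":0},{"dx":0,"dy":0,"dz":-0.029,"wx":0,"wy":0,"wz":0,"gripper":0},{"dx":0,"dy":0,"dz":-0.034,"wx":0,"wy":0,"wz":0,"gripper":0},{"dx":0,"dy":0,"dz":-0.034,"wx":0,"wy":0,"wz":0,"gripper":0}]'
python3 -m inch '[{"dx":-0.0045,"dy":-0.006,"dz":0,"wx":0,"wy":0,"wz":0,"gripper":0},{"dx":-0.009,"dy":-0.0119,"dz":0,"wx":0,"wy":0,"wz":0,"gripper":0},{"dx":-0.0135,"dy":-0.0179,"dz":0,"wx":0,"wy":0,"wz":0,"gripper":0},{"dx":-0.018,"dy":-0.0238,"dz":0,"wx":0,"wy":0,"wz":0,"gripper":0},{"dx":-0.0225,"dy":-0.0298,"dz":0,"wx":0,"wy":0,"wz":0,"gripper":0}]'
python3 -m inch '[{"dx":-0.0045,"dy":-0.006,"dz":0,"wx":0,"wy":0,"wz":0,"gripper":0},{"dx":-0.009,"dy":-0.0119,"dz":0,"wx":0,"wy":0,"wz":0,"gripper":0},{"dx":-0.0135,"dy":-0.0179,"dz":0,"wx":0,"wy":0,"wz":0,"gripper":0},{"dx":-0.018,"dy":-0.0238,"dz":0,"wx":0,"wy":0,"wz":0,"gripper":0},{"dx":-0.0225,"dy":-0.0298,"dz":0,"wx":0,"wy":0,"wz":0,"gripper":0}]'
python3 st.py
```

```text
clock: 18.67
eef_pos: [625.5, -0.6, 118.1]
eef_rot: [-3.138, -0.61, 0.915]
wrist_force: [0.6, -0.1, -1.8]
finger_gap: 23.7
finger_force: 55.0
clock: 19.08
eef_pos: [602.9, -31.3, 119.9]
eef_rot: [-3.141, -0.611, 0.917]
wrist_force: [1.0, 0.8, -1.4]
finger_gap: 23.8
finger_force: 55.0
clock: 19.5
eef_pos: [580.5, -60.8, 119.6]
eef_rot: [-3.14, -0.611, 0.917]
wrist_force: [-0.0, 0.8, -2.0]
finger_gap: 24.0
finger_force: 55.0
19.5 j [-0.43  0.39  1.74  0.73  1.   -0.18] p [580.46 -60.79 119.58] lean 34.99448568064001 leanaz 52.63206320718375 yaz -37.44632405574215 yz -0.0009577680632739949 gap 23.953028766144637 F [-0.04  0.82 -1.99]
```

```bash

python3 -m inch '[{"dx":-0.0045,"dy":-0.006,"dz":0,"wx":0,"wy":0,"wz":0,"gripper":0},{"dx":-0.009,"dy":-0.0119,"dz":0,"wx":0,"wy":0,"wz":0,"gripper":0},{"dx":-0.0135,"dy":-0.0179,"dz":0,"wx":0,"wy":0,"wz":0,"gripper":0},{"dx":-0.018,"dy":-0.0238,"dz":0,"wx":0,"wy":0,"wz":0,"gripper":0},{"dx":-0.0225,"dy":-0.0298,"dz":0,"wx":0,"wy":0,"wz":0,"gripper":0}]'
python3 -m inch '[{"dx":-0.0045,"dy":-0.006,"dz":0,"wx":0,"wy":0,"wz":0,"gripper":0},{"dx":-0.009,"dy":-0.0119,"dz":0,"wx":0,"wy":0,"wz":0,"gripper":0},{"dx":-0.0135,"dy":-0.0179,"dz":0,"wx":0,"wy":0,"wz":0,"gripper":0},{"dx":-0.018,"dy":-0.0238,"dz":0,"wx":0,"wy":0,"wz":0,"gripper":0},{"dx":-0.0225,"dy":-0.0298,"dz":0,"wx":0,"wy":0,"wz":0,"gripper":0}]'
python3 -m inch '[{"dx":-0.0045,"dy":-0.006,"dz":0,"wx":0,"wy":0,"wz":0,"gripper":0},{"dx":-0.009,"dy":-0.0119,"dz":0,"wx":0,"wy":0,"wz":0,"gripper":0},{"dx":-0.0135,"dy":-0.0179,"dz":0,"wx":0,"wy":0,"wz":0,"gripper":0},{"dx":-0.018,"dy":-0.0238,"dz":0,"wx":0,"wy":0,"wz":0,"gripper":0},{"dx":-0.0225,"dy":-0.0298,"dz":0,"wx":0,"wy":0,"wz":0,"gripper":0}]'
python3 -m inch '[{"dx":0,"dy":0,"dz":0,"wx":0,"wy":0,"wz":0,"gripper":0},{"dx":0,"dy":0,"dz":0.01,"wx":0,"wy":0,"wz":0,"gripper":0},{"dx":0,"dy":0,"dz":0.025,"wx":0,"wy":0,"wz":0,"gripper":0},{"dx":0,"dy":0,"dz":0.04,"wx":0,"wy":0,"wz":0,"gripper":0},{"dx":0,"dy":0,"dz":0.05,"wx":0,"wy":0,"wz":0,"gripper":0}]'
python3 st.py; python3 chk.py 10 | grep -v "side 1"
```

```text
clock: 19.92
eef_pos: [557.9, -90.6, 119.5]
eef_rot: [-3.14, -0.611, 0.917]
wrist_force: [-0.3, -0.6, -0.6]
finger_gap: 23.6
finger_force: 55.0
clock: 20.33
eef_pos: [535.4, -120.4, 119.5]
eef_rot: [-3.14, -0.611, 0.917]
wrist_force: [-0.0, 0.2, -1.4]
finger_gap: 23.9
finger_force: 55.0
clock: 20.75
eef_pos: [512.9, -150.2, 119.5]
eef_rot: [-3.14, -0.611, 0.917]
wrist_force: [0.2, -0.1, -2.5]
finger_gap: 23.7
finger_force: 55.0
clock: 21.17
eef_pos: [513.8, -149.5, 171.6]
eef_rot: [3.141, -0.611, 0.918]
wrist_force: [0.2, -0.2, -1.9]
finger_gap: 23.7
finger_force: 55.0
21.17 j [-0.65  0.28  1.75  0.66  1.2  -0.28] p [ 513.82 -149.53  171.57] lean 34.996138692346996 leanaz 52.52863332145155 yaz -37.42514814631611 yz 0.0005647521434466451 gap 23.65595109158107 F [ 0.21 -0.24 -1.89]
tcp [-140.85   35.  ]
top 137.5 [348.4  221.02] @68 [-143.48  -30.92] @13 [-166.82  -65.85] [-119.81  -15.68]
top 99.5 [329.98 245.61] @68 [-142.17   62.12] @13 [-157.55   37.18] [-121.06   72.32]
side 335.5 [341.04 267.8 ] @68 [-159.17   28.42] @13 [-145.12   12.  ] [-74.56  83.65]
side 209.5 [367.23 283.07] @68 [-172.47  -45.13] @13 [-145.38  -64.29] [-103.66   -0.74]
side 72.5 [476.03  76.84] @68 [933.4   -1.35] @13 [967.15 -51.22] [1117.85   76.5 ]
side 47.0 [424.94  81.43] @68 [807.74 157.55] @13 [877.1  148.62] [959.23 225.12]
side 26.5 [594.85 175.02] @68 [ 501.85 -463.22] @13 [ 566.37 -497.82] [ 611.53 -457.17]
side 20.0 [518.82  92.48] @68 [ 888.19 -168.94] @13 [ 957.31 -200.35] [1053.68 -133.7 ]
```

```bash

python3 -m inch '[{"dx":-0.002,"dy":-0.015,"dz":0,"wx":0,"wy":0,"wz":3,"gripper":0},{"dx":-0.006,"dy":-0.043,"dz":0,"wx":0,"wy":0,"wz":8,"gripper":0},{"dx":-0.010,"dy":-0.071,"dz":0,"wx":0,"wy":0,"wz":13,"gripper":0},{"dx":-0.014,"dy":-0.1,"dz":0,"wx":0,"wy":0,"wz":18,"gripper":0},{"dx":-0.018,"dy":-0.13,"dz":0,"wx":0,"wy":0,"wz":24,"gripper":0}]'
python3 -m inch '[{"dx":-0.004,"dy":-0.03,"dz":0,"wx":0,"wy":0,"wz":6,"gripper":0},{"dx":-0.008,"dy":-0.06,"dz":0,"wx":0,"wy":0,"wz":12,"gripper":0},{"dx":-0.012,"dy":-0.09,"dz":0,"wx":0,"wy":0,"wz":17,"gripper":0},{"dx":-0.015,"dy":-0.115,"dz":0,"wx":0,"wy":0,"wz":21,"gripper":0},{"dx":-0.016,"dy":-0.1315,"dz":0,"wx":0,"wy":0,"wz":23.9,"gripper":0}]'
python3 -m inch '[{"dx":0,"dy":0,"dz":0,"wx":0,"wy":0,"wz":0,"gripper":0},{"dx":0,"dy":0,"dz":0,"wx":0,"wy":0,"wz":0,"gripper":0},{"dx":0,"dy":0,"dz":0,"wx":0,"wy":0,"wz":0,"gripper":0},{"dx":0,"dy":0,"dz":0,"wx":0,"wy":0,"wz":0,"gripper":0},{"dx":0,"dy":0,"dz":0,"wx":0,"wy":0,"wz":0,"gripper":0}]'
python3 st.py;  python3 chk.py 11 | grep -v "side 1"
python3 - <<'E'
import cv2,numpy as np
a=cv2.imread("pics/top11.png")[140:290,240:440];b=cv2.imread("pics/side11.png")[190:320,270:470]
a=cv2.resize(a,None,fx=2,fy=2);a=cv2.resize(a,(390,292));b=cv2.resize(b,(400,260))
o=np.zeros((300,800,3),np.uint8);o[:292,:390]=a;o[:260,400:]=b;cv2.imwrite("pics/chk11.png",o)
E
```

```text
clock: 21.68
eef_pos: [494.8, -280.7, 168.9]
eef_rot: [-3.139, -0.612, 1.339]
wrist_force: [0.0, 0.3, -1.6]
finger_gap: 23.5
finger_force: 55.0
clock: 22.1
eef_pos: [478.8, -412.9, 168.0]
eef_rot: [-3.14, -0.612, 1.755]
wrist_force: [-0.4, 0.5, -2.3]
finger_gap: 23.8
finger_force: 55.0
clock: 22.52
eef_pos: [479.5, -410.4, 170.0]
eef_rot: [-3.141, -0.61, 1.753]
wrist_force: [-0.3, -0.2, -1.2]
finger_gap: 23.7
finger_force: 55.0
22.52 j [-0.89  0.86  0.86  0.3   1.96 -1.03] p [ 479.55 -410.44  169.97] lean 34.97636622687401 leanaz 100.51965362642898 yaz 10.460473288237202 yz -0.0007226035132492092 gap 23.740602732391935 F [-0.34 -0.16 -1.18]
tcp [-369.05  -96.04]
top 272.0 [329.06 242.  ] @68 [-133.57   54.85] @13 [-157.55   15.01] [-101.35   77.79]
top 255.0 [346.52 223.57] @68 [-143.41  -21.29] @13 [-166.82  -65.85] [-112.03    5.2 ]
side 2386.5 [537.52 132.13] @68 [ 681.45 -245.5 ] @13 [ 360.85 -609.79] [1140.15  270.33]
side 29.0 [377.44 287.39] @68 [-173.09  -70.91] @13 [-142.23  -64.29] [-118.38  -51.45]
side 22.5 [386.75  82.26] @68 [734.61 280.76] @13 [798.07 267.82] [873.48 362.68]
```

View pics/chk11.png

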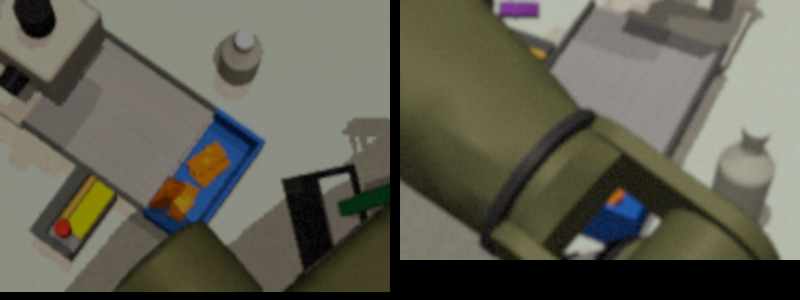

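The picture shows the plate empty, all orange in the tray as two overlapping pairs at crop (208,165) and (172,195), the knob back in its notch, and the bottle standing. I'm placing the scraper now.

```bash

python3 -m inch '[{"dx":0,"dy":0,"dz":-0.02,"wx":0,"wy":0,"wz":0,"gripper":0},{"dx":0,"dy":0,"dz":-0.045,"wx":0,"wy":0,"wz":0,"gripper":0},{"dx":0,"dy":0,"dz":-0.07,"wx":0,"wy":0,"wz":0,"gripper":0},{"dx":0,"dy":0,"dz":-0.09,"wx":0,"wy":0,"wz":0,"gripper":0},{"dx":0,"dy":0,"dz":-0.1,"wx":0,"wy":0,"wz":0,"gripper":0}]'
python3 -m inch '[{"dx":0,"dy":0,"dz":-0.003,"wx":0,"wy":0,"wz":0,"gripper":0},{"dx":0,"dy":0,"dz":-0.006,"wx":0,"wy":0,"wz":0,"gripper":0},{"dx":0,"dy":0,"dz":-0.008,"wx":0,"wy":0,"wz":0,"gripper":0},{"dx":0,"dy":0,"dz":-0.008,"wx":0,"wy":0,"wz":0,"gripper":0},{"dx":0,"dy":0,"dz":-0.008,"wx":0,"wy":0,"wz":0,"gripper":0}]'
python3 st.py
```

```text
clock: 23.03
eef_pos: [478.8, -410.2, 67.0]
eef_rot: [-3.138, -0.613, 1.751]
wrist_force: [-0.8, -0.8, -1.7]
finger_gap: 23.8
finger_force: 55.0
clock: 23.45
eef_pos: [479.6, -411.3, 62.5]
eef_rot: [-3.141, -0.609, 1.753]
wrist_force: [0.1, -0.3, -2.0]
finger_gap: 23.9
finger_force: 55.0
23.45 j [-0.89  0.96  0.94  0.29  1.79 -1.08] p [ 479.64 -411.34   62.5 ] lean 34.921620592810115 leanaz 100.48532769349812 yaz 10.461347907404473 yz -0.00029220276656599653 gap 23.901628871807095 F [ 0.05 -0.28 -2.  ]
```

```bash

python3 -m inch '[{"dx":0,"dy":0,"dz":-0.0005,"wx":0,"wy":0,"wz":0,"gripper":0},{"dx":0,"dy":0,"dz":-0.001,"wx":0,"wy":0,"wz":0,"gripper":0},{"dx":0,"dy":0,"dz":-0.0013,"wx":0,"wy":0,"wz":0,"gripper":0},{"dx":0,"dy":0,"dz":-0.0013,"wx":0,"wy":0,"wz":0,"gripper":0},{"dx":0,"dy":0,"dz":-0.0013,"wx":0,"wy":0,"wz":0,"gripper":0}]'
python3 st.py
```

```text
clock: 23.87
eef_pos: [479.5, -411.3, 61.0]
eef_rot: [-3.141, -0.61, 1.753]
wrist_force: [0.5, -2.5, 6.3]
finger_gap: 23.9
finger_force: 55.0
23.87 j [-0.89  0.96  0.94  0.29  1.79 -1.08] p [ 479.55 -411.33   60.99] lean 34.95217023351367 leanaz 100.48409265550016 yaz 10.454735238890684 yz -0.0003581377349277659 gap 23.90895913595337 F [ 0.54 -2.52  6.33]
```

```bash

python3 -m inch '[{"dx":0,"dy":0,"dz":0,"wx":0,"wy":0,"wz":0,"gripper":0.35},{"dx":0,"dy":0,"dz":0,"wx":0,"wy":0,"wz":0,"gripper":0.5},{"dx":0,"dy":0,"dz":0,"wx":0,"wy":0,"wz":0,"gripper":0.7},{"dx":0,"dy":0,"dz":0,"wx":0,"wy":0,"wz":0,"gripper":0.7},{"dx":0,"dy":0,"dz":0,"wx":0,"wy":0,"wz":0,"gripper":0.7}]'
python3 -m inch '[{"dx":0.001,"dy":-0.0068,"dz":0.0098,"wx":0,"wy":0,"wz":0,"gripper":0.7},{"dx":0.004,"dy":-0.02,"dz":0.029,"wx":0,"wy":0,"wz":0,"gripper":0.7},{"dx":0.007,"dy":-0.037,"dz":0.053,"wx":0,"wy":0,"wz":0,"gripper":0.7},{"dx":0.010,"dy":-0.054,"dz":0.078,"wx":0,"wy":0,"wz":0,"gripper":0.7},{"dx":0.0125,"dy":-0.0677,"dz":0.0983,"wx":0,"wy":0,"wz":0,"gripper":0.7}]'
python3 -m inch '[{"dx":0,"dy":0,"dz":0.02,"wx":0,"wy":0,"wz":0,"gripper":0.7},{"dx":0,"dy":0,"dz":0.04,"wx":0,"wy":0,"wz":0,"gripper":0.7},{"dx":0,"dy":0,"dz":0.05,"wx":0,"wy":0,"wz":0,"gripper":0.7},{"dx":0,"dy":0,"dz":0.05,"wx":0,"wy":0,"wz":0,"gripper":0.7},{"dx":0,"dy":0,"dz":0.05,"wx":0,"wy":0,"wz":0,"gripper":0.7}]'
python3 st.py
python3 - <<'E'
from h import *
s=manip.read_state();im=manip.camera("wrist");cv2.imwrite("pics/w12.png",im);c=cam("wrist",s)
b=blobs(im,(50,100,20),(85,255,255),200)[0];print("handle",cv2.boxPoints(cv2.minAreaRect(b)).ravel())
for yaw in(100.5,):
  a=np.radians(yaw);R=np.array([[np.cos(a),-np.sin(a),0],[np.sin(a),np.cos(a),0],[0,0,1]])
  for o in ([474,-377,4],):
    print(proj(c,o+np.array([[-5,0,20],[-45,0,77],[-65.2,0,106]])@R.T).ravel())
    f=proj(c,o+np.array([[22.5,50,22],[22.5,-50,22],[-22.5,-50,22],[-22.5,50,22]])@R.T);print("foot pred",f.ravel())
    m=proj(c,np.array([469.3,-382,4])+np.array([[60,85,0],[60,-85,0],[-60,-85,0],[-60,85,0]])@R.T);print("mat pred",m.ravel())
g=cv2.cvtColor(im,cv2.COLOR_BGR2HSV);mm=np.zeros(g.shape[:2],np.uint8)
cv2.fillConvexPoly(mm,m.astype(int),1)
w=((g[...,2]>110)&(g[...,1]<80)&(mm>0)).astype(np.uint8);w=cv2.morphologyEx(w,cv2.MORPH_OPEN,np.ones((5,5)))
cs,_=cv2.findContours(w,cv2.RETR_EXTERNAL,cv2.CHAIN_APPROX_NONE)
for k in cs:
  if cv2.contourArea(k)>150: print(cv2.contourArea(k),cv2.boundingRect(k))
E
python3 chk.py 12 | grep -v "side 1"
```

```text
clock: 24.28
eef_pos: [479.4, -411.0, 60.1]
eef_rot: [-3.14, -0.611, 1.753]
wrist_force: [-0.2, -0.4, -0.3]
finger_gap: 53.4
finger_force: 0.0
clock: 24.7
eef_pos: [491.8, -479.7, 160.6]
eef_rot: [-3.141, -0.609, 1.753]
wrist_force: [-0.7, 0.2, 0.9]
finger_gap: 65.9
finger_force: 0.0
clock: 25.12
eef_pos: [491.9, -478.7, 208.0]
eef_rot: [-3.14, -0.611, 1.753]
wrist_force: [-0.4, -0.2, -1.0]
finger_gap: 65.7
finger_force: 0.0
25.12 j [-0.93  1.05  0.44  0.32  2.19 -0.99] p [ 491.95 -478.72  208.  ] lean 34.99348870912866 leanaz 100.54979202621699 yaz 10.461535616654796 yz -0.0010783132260410166 gap 65.67825163420375 F [-0.38 -0.24 -1.02]
handle [302. 227. 331. 227. 331. 276. 302. 276.]
[317.28 234.01 317.45 253.04 317.57 265.86]
foot pred [272.08 210.19 362.4  210.1  364.28 248.67 270.34 248.76]
mat pred [241.41 192.34 383.66 192.21 390.82 291.57 233.61 291.72]
2841.5 (271, 210, 94, 40)
tcp [-415.72 -147.14]
top 275.5 [328.98 241.95] @68 [-133.29   54.87] @13 [-157.55   15.01] [-101.35   77.79]
top 254.5 [346.43 223.68] @68 [-143.39  -20.88] @13 [-166.82  -65.85] [-112.03    5.2 ]
side 2588.0 [533.82 130.39] @68 [ 686.72 -231.71] @13 [ 363.76 -609.6 ] [1144.01  281.38]
```

```bash
python3 - <<'E'
from h import *
s=manip.read_state();im=cv2.imread("pics/w12.png");c=cam("wrist",s)
o=np.array([627.1,-58.8]);a=np.radians(52.65);M=np.array([[np.cos(a),np.sin(a)],[-np.sin(a),np.cos(a)]])
S=lambda c,p,z:(ray(c,p,z)[:,:2]-o)@M.T
t=cv2.imread("pics/top12.png");ct=cam("top")
for n,i,cc in(("w",im,c),("t",t,ct)):
  for b in blobs(i,(6,150,50),(20,255,255),60):
    if n=="w" and b[:,1].mean()>300: continue
    for z in(15,35,55):
      q=S(cc,b,z);print(n,cv2.contourArea(b),b.mean(0),z,q.min(0),q.max(0))
E
```

```text
w 1411.5 [383.23  62.8 ] 15 [-145.84   10.58] [-69.59  93.18]
w 1411.5 [383.23  62.8 ] 35 [-161.56    0.59] [-89.32  78.85]
w 1411.5 [383.23  62.8 ] 55 [-177.28   -9.4 ] [-109.05   64.51]
w 885.5 [421.07 105.15] 15 [-145.96  -65.18] [-106.04    0.01]
w 885.5 [421.07 105.15] 35 [-161.67  -71.18] [-123.85   -9.42]
w 885.5 [421.07 105.15] 55 [-177.38  -77.19] [-141.67  -18.86]
t 275.5 [328.98 241.95] 15 [-157.67   15.29] [-101.53   77.99]
t 275.5 [328.98 241.95] 35 [-158.83   18.08] [-103.38   80.02]
t 275.5 [328.98 241.95] 55 [-160.     20.87] [-105.23   82.06]
t 254.5 [346.43 223.68] 15 [-166.93  -65.47] [-112.2     5.49]
t 254.5 [346.43 223.68] 35 [-167.98  -61.7 ] [-113.92    8.4 ]
t 254.5 [346.43 223.68] 55 [-169.04  -57.93] [-115.64   11.31]
```

```bash
python3 -c "
from cell import manip
print(manip.sign_off())"
```

```text
the job is handed in; nothing more can be done
None
```

The job is handed in, at about 25 s of the 72 s allowed. The last images show the probe held in its notch, the plate empty with all four chips in the blue tray (one leaning on the plate edge), and the scraper upright about 7 mm from the mat's centre. The hand-in call returned no verdict.

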